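# Clear the capping jig and snap the cap onto the jar

## Task

A carton has been left lying across the capping jig, over the neck of the jar clamped in it. Lift the carton off and lay it on its side on the table, clear of the jig. Then take the loose black cap and press it straight down onto the jar's neck until it clicks over the snap beads and sits fully home on the jar's shoulder; keep pressing it down firmly after the click and finish like that, still pushing down on the cap with the fingers, not letting go. Leave the two bottles and the tally counter where they stand.

Things in the scene. Friction and masses are not known exactly. Their poses are not given: they have to be found in the camera images.
- jig: capping jig, fixed to the table: aluminium base plate 110 x 124 x 16 mm with two upright grey cheeks, each 90 mm long along the jig's x, 12 mm thick, centred at y = -49 and +49 mm of the jig, tops 66 mm above the table (86 mm clear between them). Origin: centre of its underside, on the table; z up. Open at both x ends.
- seat (a point): centre of the jar's shoulder, on the jar's axis, 34 mm above the table, axes as the jig's. Shoulder 50 mm diameter; a neck of 23 mm diameter rises 25 mm from it (top 7 mm below the cheeks' tops), its uppermost 6 mm tapering to 15 mm. Four round spring-loaded beads stick out 3 mm from the neck's side, middles 7.2 mm above the shoulder.
- jar: white jar clamped in the jig; origin as seat. Pushing the cap down, its lip meets the beads 11 mm above the shoulder; roughly 8 to 14 N push it past them, then the force drops suddenly (the click) some 5 to 7 mm above the shoulder and the rim lands on the shoulder: cap origin at seat, cap top 84 mm above the table.
- cap: loose black plastic cap, round, 34 mm diameter, 50 mm tall, about 35 g, standing mouth down on the table near two bottles. Origin: centre of its open lower rim; z up to the closed top. The upper 23 mm is a solid head (grip there); below it a hollow skirt with an inner lip at the rim, 3 mm thick, opening 25.8 mm (1.4 mm play all round the neck).
- carton: printed carton 117 x 34 x 34 mm, closed, light, lying across the tops of both cheeks, over the jar's neck. Origin: centre of its underside as it lies at the start (66 mm above the table); x along its 117 mm length, z up. The near right part of the table is free to lay it on (about x 0.38 to 0.48 m, y -0.2 to -0.33 m), surface at z = 0.
- bottle_a: bystander: small bottle with a black cap, 27 mm diameter, 74 mm tall, upright; origin at the centre of its underside. Taller and thinner than the loose cap.
- bottle_b: bystander: small black bottle with a black cap, 27 mm diameter, 74 mm tall, upright; origin at the centre of its underside. Taller and thinner than the loose cap.
- counter: bystander: hand tally counter with a finger ring, 46 x 67 x 22 mm, lying on the table behind the work; origin at the centre of its underside.
There are look-alikes about, which are no part of the job. Leave any turquoise or yellow look-alike of the cap alone.

How it is judged:
On the way, in this order (a step that is already met when the one before it is completed fails the run):
1. the carton lies on its side on the table, released, clear of the jig, before the cap goes on (height (world z) of carton between -0.01 and 0.038 m and angle between carton's own x axis and vertical between 1.45 and 1.69 rad and contact force between carton and jig below 0.05 N and contact force between carton and the fingers below 0.05 N and linear speed of carton below 0.02 m/s), for 0.2 s.
2. the cap has snapped over the beads and sits on the jar's shoulder (z of cap in the frame of seat below 0.002 m and horizontal distance between cap and seat below 0.003 m and angle between the z axis of cap and the z axis of seat, either way round below 0.1 rad), for 0.2 s.
At the end, for the whole second after the job is handed in: The cap is home on the jar (rim within 2 mm of the shoulder, 3 mm of the axis, tilt under 0.1 rad), the fingers still press it onto the jar with more than 4 N through the last second; the carton lies still on a long side on the table, not touching the jig (z of cap in the frame of seat between -0.004 and 0.002 m and horizontal distance between cap and seat below 0.003 m and angle between cap's own z axis and vertical below 0.1 rad and contact force between cap and jar above 4 N and contact force between the fingers and cap above 1 N and contact force between carton and cap below 0.05 N and height (world z) of carton between -0.01 and 0.038 m and angle between carton's own x axis and vertical between 1.45 and 1.69 rad and contact force between carton and jig below 0.05 N and linear speed of carton below 0.02 m/s); the arm keeps its last pose, push and grip.
It fails at once if a bystander bottle or the tally counter is moved by more than 30 mm or a bottle is knocked over (distance of any of bottle_a, bottle_b, counter from where it was at the start of the episode above 0.03 m or angle between any of bottle_a, bottle_b's own z axis and vertical above 0.6 rad).
It also fails if it takes over 64 s, if anything falls off the work surface, if the arm or the gripper's body presses on something with over 40 N, if the wrist force passes 120 N, or if a joint passes its speed limit or range.

## Robot

A 6-joint arm with a two-finger parallel gripper is mounted at the origin on a cart in front of the work surface, level with it; the furniture and walls round the work are solid. World frame = base frame: x ahead of the robot, y to its left, z up, the work surface at z = 0. Lengths are in m, angles in rad, forces in N, time in s.
With the tool pointing down it reaches from about 0.4 to 0.825 m from the base axis. Payload 7 kg.
Tool frame: the origin (TCP) lies between the finger pads; the fingertips stand 22 mm ahead of it and the grasp point (between the pads) lies 3 mm ahead of it; z points along the fingers, y is the direction in which the jaws open and shut (so a half turn about z gives the same grasp; the last joint's range is limited). The gripper opens to 88 mm and grips with 3 to 60 N. Pads are 19 mm wide; open, the fingers measure 130 mm over their backs; the gripper's body (78 mm by 193 mm) begins 47 mm behind the grasp point.
Start: joints at [1.519, 0.359, 0.012, 0, -1.224, -0.288], TCP at [0.225, 0.636, 0.225] pointing down, gripper open.
Joint ranges: [-3.07, 3.07], [-1.43, 2.12], [-1.02, 1.25], [-3.03, 1.67], [-3.05, -0], [-3.03, 3.03]. Speed limits (rad/s): [2.39, 2.39, 3.01, 3.14, 3.14, 3.14].

## Interface

Orientations are given as [roll, pitch, yaw] about the fixed x, y, z axes, in that order (R = Rz(yaw) Ry(pitch) Rx(roll)).
In Python, from station import arm, optics gives the robot as it stands. The module is installed in compiled form; this text tells all that it offers.
- The arm moves only by the tool jog_arm, never from a script. Its argument "motion" is a list that holds one entry, the list of rows, each a list of 7 numbers: the shift along the tool's x, y, z in m, then the turn, a rotation vector about the tool's x, y, z in degrees, then the finger opening in m, from 0 to 0.0876. In form: [[[x, y, z, rx, ry, rz, grip], ...]]. A call has 1 to 8 rows; each row is the pose to reach, as a shift and turn from the pose measured when the call began, along the tool's axes at that moment; what a row does not reach only later rows make up. A row lasts 1/10 s, in which the tool goes at most 50 mm and 8.59 degrees, less where a joint would pass 70% of its speed; a pose out of reach is approached as far as the arm can. A call with a gripper value outside its range is refused whole. The fingers move at their own pace and stop on an object; "newtons" is the grip in N (left out, the last holds). Time passes only in rows, so rows that repeat a pose let the fingers close. It gives the time, the measured TCP pose, the force and the opening at its end, in the units of the state.
- arm.get_state(): the state, without advancing time (a new reading comes with each control period).
- optics.grab_frame(name): name is "scene" or "top" or "wrist"; returns the picture (480x640x3 uint8, red, green, blue); there is no depth.
- optics.camera_model(name): a dict with "mtx" (3x3 intrinsics, pixels), "R" (3x3) and "t" (3): a world point X has camera coordinates R X + t; the wrist camera has in their place "mount" (4x4, takes a point from camera to tool coordinates, whose origin is the TCP and whose axes are the flange's). Camera axes: x right, y down, z forward; pixel columns grow to the right and rows downward; lengths in m; the calibration is good to about 2 mm. A picture is of the moment at which its call begins: read the wrist's pose just before it. camera_model takes no time and is no camera call.
- arm.job_done(): hands the job in, once; it reports no verdict.
The state is a dict: "t": time; "q": joint angles; "qd": joint speeds; "joint_efforts": joint torques, N m; "eef_pos": TCP position; "ee_rot": TCP orientation; "force": force on the tool from outside, world axes, zero at the start; "moment": the same for the moment, N m; "width": finger opening in m.
Only numpy, scipy, OpenCV 4.12 (cv2) and the standard library are available. Lean on these libraries where they do the work, as an engineer would, in place of code of your own. Each camera call takes 0.05 s, during which the arm holds its last target.

## Working session

There is one attempt and no reset: what is moved stays moved. The work goes in short steps, Python scripts to look and compute and a tool call to move; the robot and the scene stay as the last step left them, time stands still between calls to the robot, and variables do not carry over. Pictures are saved under pics/ and viewed, and the job is handed in when it is done.

Besides the shell and the picture viewer there is one more tool, called after "Emit:" as a command line: name --argument value ..., lists and objects as JSON in quotes. jog_arm: Moves the arm, as the interface text tells. Its arguments: {"type":"object","properties":{"motion":{"type":"array","items":{"type":"array","items":{"type":"array","items":{"type":"number"}}}},"newtons":{"type":"number"}},"required":["motion"]}

```bash
mkdir -p pics; python3 - <<'E'
from station import arm, optics
import cv2
print(arm.get_state())
for n in ["scene","top","wrist"]:
    f=optics.grab_frame(n); cv2.imwrite(f"pics/{n}0.png",f[:,:,::-1])
    print(n,optics.camera_model(n))
E
```

```text
{'t': 0.0, 'q': array([ 1.51909774e+00,  3.59427727e-01,  1.11236453e-02, -3.71534404e-04,
       -1.22407980e+00, -2.88076674e-01]), 'qd': array([-0.00029912, -0.00057731, -0.00100805, -0.00148292,  0.00040098,
        0.00083529]), 'joint_efforts': array([ 7.02877533e-04, -5.82715344e+01,  2.93062645e+01,  6.99704692e+00,
        6.97860582e-03, -1.33429407e-04]), 'eef_pos': array([0.22483209, 0.63597294, 0.2243206 ]), 'ee_rot': array([ 3.13997128e+00, -1.16209913e-04, -3.39901699e-01]), 'force': array([-0.4042041 ,  0.43596318,  0.67786365]), 'moment': array([0.039314  , 0.03132406, 0.03816533]), 'width': 0.08737837154051666}
scene {'mtx': array([[479.60100741,   0.        , 326.86851505],
       [  0.        , 479.60100741, 249.30144595],
       [  0.        ,   0.        ,   1.        ]]), 'R': array([[-0.5450632 , -0.83837804,  0.00532719],
       [-0.65946047,  0.42480082, -0.62020654],
       [ 0.51770455, -0.34156483, -0.78442047]]), 't': array([0.51568528, 0.31140613, 0.68104973])}
top {'mtx': array([[569.82355081,   0.        , 322.99354595],
       [  0.        , 569.82355081, 227.79318403],
       [  0.        ,   0.        ,   1.        ]]), 'R': array([[-0.01276013, -0.99989835,  0.00636215],
       [-0.98601309,  0.011525  , -0.16626897],
       [ 0.16617874, -0.00839478, -0.98605991]]), 't': array([0.27178866, 0.58670178, 0.94751064])}
wrist {'mtx': array([[335.21298672,   0.        , 322.79806866],
       [  0.        , 335.21298672, 235.43283809],
       [  0.        ,   0.        ,   1.        ]]), 'mount': array([[ 9.82147249e-05, -9.56010080e-01, -2.93333797e-01,
         8.00114415e-02],
       [ 9.99999983e-01,  1.38910622e-04, -1.17904013e-04,
         9.99571018e-04],
       [ 1.53464605e-04, -2.93333780e-01,  9.56010078e-01,
        -1.59399272e-01],
       [ 0.00000000e+00,  0.00000000e+00,  0.00000000e+00,
         1.00000000e+00]])}
```

View pics/scene0.png

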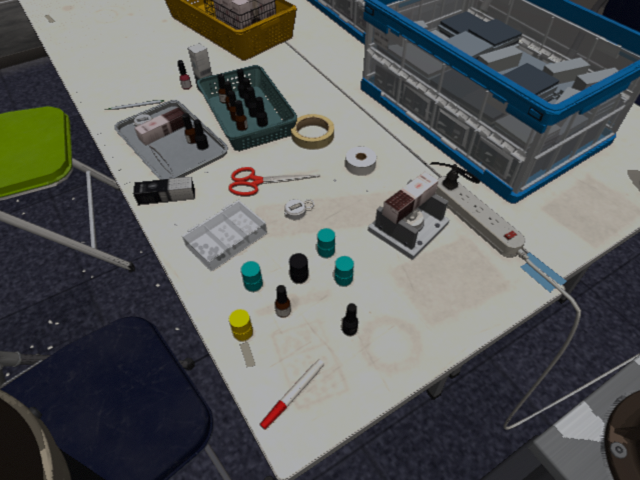

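View pics/top0.png

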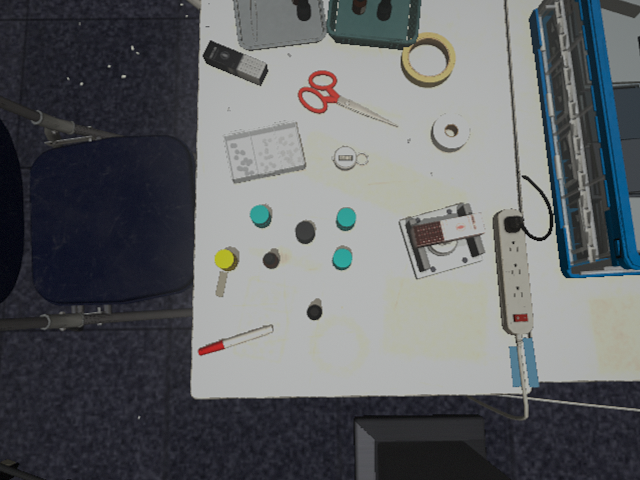

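View pics/wrist0.png

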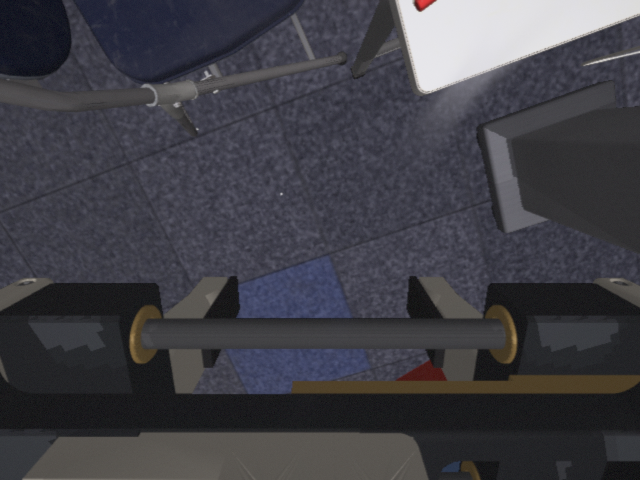

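The top view shows three black round things: (305,232), (271,259) and (314,311). The first looks wider and has no bottle body under it, so it should be the cap. The other two look like bottles. The turquoise and yellow ones are look-alikes. The jig with the carton is near (442,240). I'll enlarge to confirm.

```bash
cat > h.py <<'E'
import numpy as np, cv2
from station import arm, optics
from scipy.spatial.transform import Rotation as Ro
def ray(cam,px,st=None):
    m=optics.camera_model(cam); K=m["mtx"]
    d=np.linalg.inv(K)@np.array([px[0],px[1],1.])
    if cam!="wrist":
        R=m["R"];t=m["t"]; return -R.T@t, R.T@d
    M=m["mount"]; Rt=Ro.from_euler('xyz',st["ee_rot"]).as_matrix(); 
    return Rt@M[:3,3]+st["eef_pos"], Rt@M[:3,:3]@d
def onz(cam,px,z,st=None):
    o,d=ray(cam,px,st); return o+d*(z-o[2])/d[2]
def proj(cam,X,st=None):
    m=optics.camera_model(cam); X=np.asarray(X,float)
    if cam!="wrist": c=m["R"]@X+m["t"]
    else:
        M=m["mount"]; Rt=Ro.from_euler('xyz',st["ee_rot"]).as_matrix()
        c=M[:3,:3].T@(Rt.T@(X-st["eef_pos"])-M[:3,3])
    p=m["mtx"]@c; return p[:2]/p[2]
def crop(img,x0,y0,x1,y1,s): return cv2.resize(img[y0:y1,x0:x1],None,fx=s,fy=s,interpolation=cv2.INTER_CUBIC)
E
python3 - <<'E'
import cv2; from h import *
t=cv2.imread("pics/top0.png"); s=cv2.imread("pics/scene0.png")
cv2.imwrite("pics/c1.png",crop(t,205,190,365,330,5)[:600])
cv2.imwrite("pics/c2.png",crop(s,225,220,365,350,4))
cv2.imwrite("pics/c3.png",crop(t,390,190,500,290,6))
cv2.imwrite("pics/c4.png",crop(s,360,165,460,265,6))
# dark blobs
g=cv2.cvtColor(t,cv2.COLOR_BGR2GRAY)
m=(g<70).astype(np.uint8); m[:190]=0;m[330:]=0;m[:,:240]=0;m[:,340:]=0
n,l,st,c=cv2.connectedComponentsWithStats(m)
for i in range(1,n):
    if st[i,4]>40:
        print(st[i],c[i],[onz("top",c[i],z).round(4) for z in (0.05,0.074)], "diam px/mm",2*np.sqrt(st[i,4]/np.pi))
for p in [(442,240)]: print(onz("top",p,0.1))
E
```

```text
[255 214  16  14  60] [264.46666667 222.66666667] [array([0.6   , 0.3667, 0.05  ]), array([0.5957, 0.3644, 0.074 ])] diam px/mm 8.740387444736633
[296 222  19  22 323] [304.78018576 232.23219814] [array([0.5822, 0.2964, 0.05  ]), array([0.5784, 0.2959, 0.074 ])] diam px/mm 20.279456919490165
[263 253  16  15 180] [270.46111111 260.21111111] [array([0.534, 0.356, 0.05 ]), array([0.5313, 0.354 , 0.074 ])] diam px/mm 15.138795132120961
[307 305  15  15 177] [314.1299435 311.9039548] [array([0.4447, 0.2815, 0.05  ]), array([0.4442, 0.2813, 0.074 ])] diam px/mm 15.012108426804138
[0.55851794 0.06874971 0.1       ]
```

View pics/c1.png

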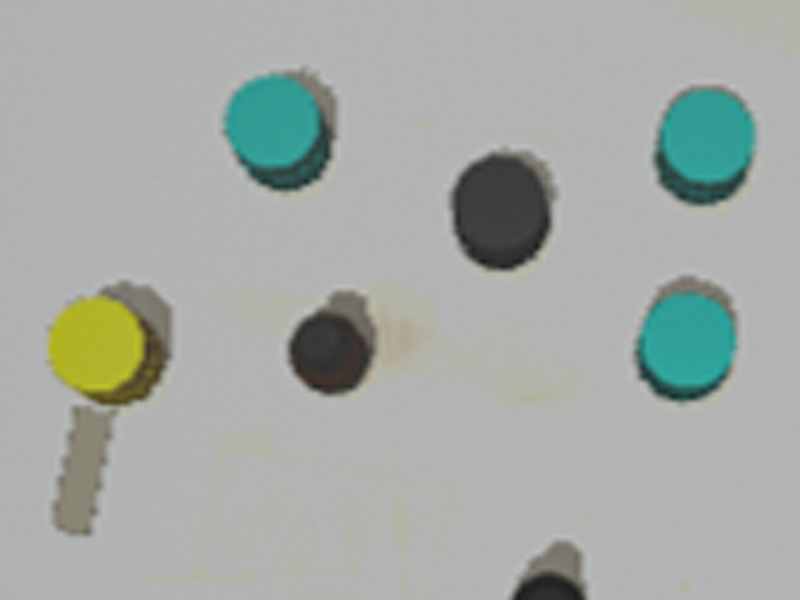

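View pics/c2.png

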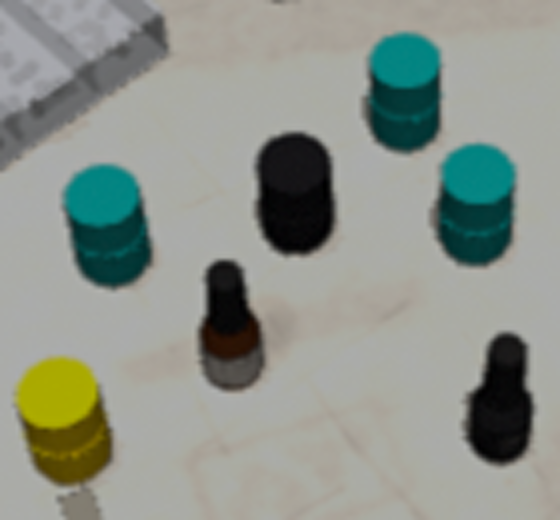

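View pics/c3.png

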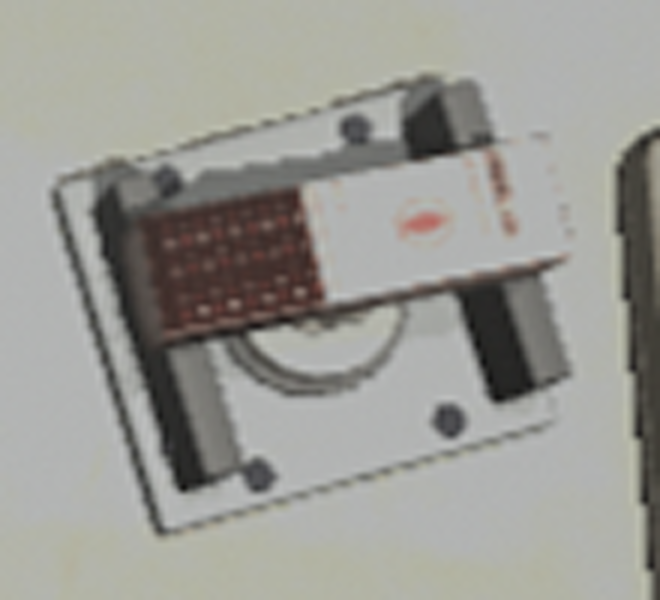

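View pics/c4.png

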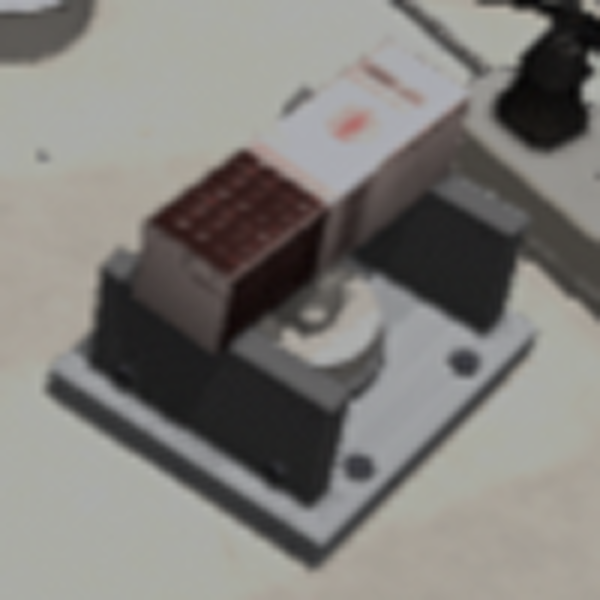

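```bash
python3 - <<'E'
from h import *
T=lambda p:(390+(p[0]+.5)/6-.5,190+(p[1]+.5)/6-.5)
S=lambda p:(360+(p[0]+.5)/6-.5,165+(p[1]+.5)/6-.5)
c=np.array([onz("top",T(p),0.1) for p in [(143,215),(547,134),(575,258),(163,335)]])
print("carton top",c.round(4),c.mean(0)); 
L=(c[0]+c[3]-c[1]-c[2])/2; print("len",np.linalg.norm(L),"w",np.linalg.norm((c[0]+c[1]-c[2]-c[3])/2),"yaw",np.degrees(np.arctan2(L[1],L[0])))
c=np.array([onz("scene",S(p),0.1) for p in [(148,222),(385,42),(470,98),(232,280)]])
print("carton scene",c.round(4),c.mean(0)); L=(c[0]+c[3]-c[1]-c[2])/2; print(np.linalg.norm(L),np.linalg.norm((c[0]+c[1]-c[2]-c[3])/2),np.degrees(np.arctan2(L[1],L[0])))
# base plate top z=.016
c=np.array([onz("top",T(p),0.016) for p in [(55,188),(440,75),(553,422),(163,533)]])
print("base",c.round(4),c.mean(0)); 
for a,b in((0,1),(3,2),(0,3),(1,2)): print(np.linalg.norm(c[a]-c[b]),np.degrees(np.arctan2(*(c[a]-c[b])[[1,0]])))
c=np.array([onz("scene",S(p),0.016) for p in [(48,378),(313,558),(535,335)]])
print("base scene",c.round(4),(c[0]+c[2])/2,[ (np.linalg.norm(c[a]-c[b]),np.degrees(np.arctan2(*(c[a]-c[b])[[1,0]]))) for a,b in((0,1),(2,1))])
# cap
for z,p in((.05,(205+500/5-.4,190+198/5-.4)),): print("cap top",onz("top",p,z))
for p in [(225+294/4,220+163/4)]: print("cap scene",onz("scene",p,.05))
E
```

```text
carton top [[ 0.5835  0.115   0.1   ]
 [ 0.605   0.0019  0.1   ]
 [ 0.5701 -0.0038  0.1   ]
 [ 0.55    0.1109  0.1   ]] [0.57714461 0.0559813  0.1       ]
len 0.11582477512979637 w 0.03458004712846185 yaw 100.34227271137907
carton scene [[ 0.582   0.1139  0.1   ]
 [ 0.6045  0.0024  0.1   ]
 [ 0.5704 -0.0034  0.1   ]
 [ 0.5497  0.1074  0.1   ]] [0.57663243 0.05505861 0.1       ]
0.11322631238482903 0.033784200085728563 100.9793687126727
base [[ 0.6064  0.127   0.016 ]
 [ 0.6399  0.0088  0.016 ]
 [ 0.5337 -0.0193  0.016 ]
 [ 0.5021  0.0986  0.016 ]] [0.57054944 0.0538022  0.016     ]
0.12285210425065875 105.82051813235708
0.12204318749127285 105.03733056688594
0.10815538277869524 15.245199920285689
0.1098346557672411 14.82603260077654
base scene [[ 0.6038  0.1277  0.016 ]
 [ 0.4995  0.1021  0.016 ]
 [ 0.5319 -0.0187  0.016 ]] [0.56786638 0.05452241 0.016     ] [(np.float64(0.10736730584089084), np.float64(13.819981847313704)), (np.float64(0.12500013689973832), np.float64(-74.9891343363621))]
cap top [0.58757372 0.29670442 0.05      ]
cap scene [0.58459651 0.2948766  0.05      ]
```

Cap confirmed at top (305,232): 34 mm wide, with no neck. (271,259) and (314,311) are the thin bottles. The two views agree on the carton centre at (0.577, 0.0555), long axis at 100.6°, and on the jig centre near (0.569, 0.054), yaw 15°. Next I move above the carton.

```bash
cat >> h.py <<'E'
def go(p,yaw,p0=None):
    s=arm.get_state(); R=Ro.from_euler('xyz',s["ee_rot"]).as_matrix()
    Rg=Ro.from_euler('xyz',[np.pi,0,np.radians(yaw)]).as_matrix()
    print("t",round(s["t"],2),"pos",s["eef_pos"].round(4),"rot",np.degrees(s["ee_rot"]).round(2),"F",s["force"].round(2),"w",round(s["width"],4))
    print("shift",(R.T@(np.asarray(p)-s["eef_pos"])).round(4),"turn",np.degrees(Ro.from_matrix(R.T@Rg).as_rotvec()).round(2))
E
python3 - <<'E'
from h import *
go([.577,.0555,.20],-79.4)
for n,p in dict(t1=(205+272/5,190+120/5),t2=(205+708/5,190+135/5),t3=(205+688/5,190+342/5)).items(): print(n,onz("top",p,.05).round(3))
E
```

```text
t 0.15 pos [0.2249 0.636  0.2245] rot [ 1.7993e+02 -1.0000e-02 -1.9470e+01] F [0.03 1.07 0.52] w 0.0877
shift [0.5255 0.4299 0.0252] turn [ 6.000e-02 -5.000e-02  5.993e+01]
t1 [0.615 0.376 0.05 ]
t2 [0.608 0.223 0.05 ]
t3 [0.536 0.231 0.05 ]
```

Emit:
jog_arm --motion '[[[0.5255, 0.43, 0.0, 0, 0, 60, 0.0876], [0.5255, 0.43, 0.0, 0, 0, 60, 0.0876], [0.5255, 0.43, 0.0, 0, 0, 60, 0.0876], [0.5255, 0.43, 0.0, 0, 0, 60, 0.0876], [0.5255, 0.43, 0.0, 0, 0, 60, 0.0876], [0.5255, 0.43, 0.0, 0, 0, 60, 0.0876], [0.5255, 0.43, 0.0, 0, 0, 60, 0.0876], [0.5255, 0.43, 0.0, 0, 0, 60, 0.0876]]]'

```text
t: 0.95
eef_pos: [0.4328, 0.2923, 0.2253]
ee_rot: [3.141, -0.001, -1.392]
force: [0.4, 1.0, 0.9]
width: 0.0875
```

```bash
python3 - <<'E'
from h import *
go([.577,.0555,.20],-79.4)
E
```

```text
t 0.95 pos [0.4328 0.2923 0.2253] rot [ 1.7998e+02 -5.0000e-02 -7.9760e+01] F [0.42 0.96 0.89] w 0.0875
shift [ 0.2587 -0.0999  0.0255] turn [ 0.02 -0.05 -0.36]
```

Emit:
jog_arm --motion '[[[0.2587, -0.1, 0.025, 0, 0, -0.4, 0.0876], [0.2587, -0.1, 0.025, 0, 0, -0.4, 0.0876], [0.2587, -0.1, 0.025, 0, 0, -0.4, 0.0876], [0.2587, -0.1, 0.025, 0, 0, -0.4, 0.0876], [0.2587, -0.1, 0.025, 0, 0, -0.4, 0.0876], [0.2587, -0.1, 0.025, 0, 0, -0.4, 0.0876], [0.2587, -0.1, 0.025, 0, 0, -0.4, 0.0876], [0.2587, -0.1, 0.025, 0, 0, -0.4, 0.0876]]]'

```text
t: 1.75
eef_pos: [0.577, 0.0547, 0.1999]
ee_rot: [3.14, -0.001, -1.387]
force: [-0.3, 0.2, 0.4]
width: 0.0874
```

```bash
python3 - <<'E'
from h import *
go([.577,.0555,.093],-79.4)
s=arm.get_state(); f=optics.grab_frame("wrist"); cv2.imwrite("pics/w1.png",f[:,:,::-1])
print([proj("wrist",p,s).round(0) for p in [(.577,.0555,.1),(.5835,.115,.1),(.605,.0019,.1),(.5701,-.0038,.1),(.55,.1109,.1)]])
E
```

```text
t 1.75 pos [0.577  0.0547 0.1999] rot [ 1.7991e+02 -6.0000e-02 -7.9480e+01] F [-0.31  0.21  0.44] w 0.0874
shift [-0.0009 -0.0003  0.1069] turn [ 0.09 -0.06 -0.08]
[array([322., 238.]), array([302., 301.]), array([299., 165.]), array([345., 166.]), array([341., 303.])]
```

View pics/w1.png

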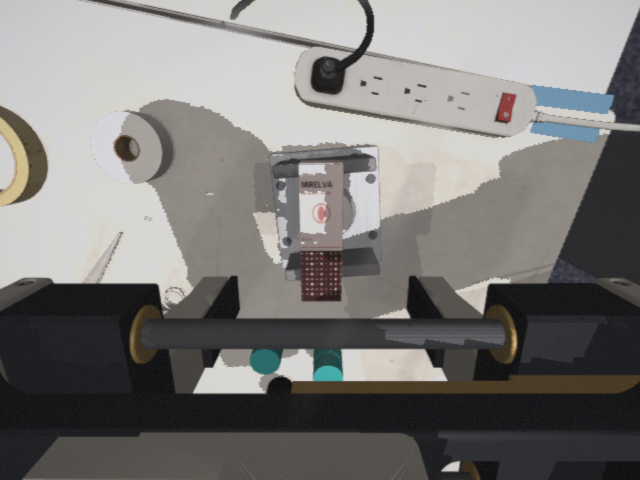

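The wrist view agrees. The carton spans pixels (300–342, 163–302), against predicted corners (299–345, 165–303). I descend and grip.

Emit:
jog_arm --motion '[[[-0.001, 0, 0.05, 0, 0, 0, 0.0876], [-0.001, 0, 0.08, 0, 0, 0, 0.0876], [-0.001, 0, 0.1, 0, 0, 0, 0.0876], [-0.001, 0, 0.107, 0, 0, 0, 0.0876], [-0.001, 0, 0.107, 0, 0, 0, 0.0876], [-0.001, 0, 0.107, 0, 0, 0, 0.02], [-0.001, 0, 0.107, 0, 0, 0, 0.02], [-0.001, 0, 0.107, 0, 0, 0, 0.02]]]' --newtons 12

```text
t: 2.6
eef_pos: [0.5772, 0.0567, 0.0944]
ee_rot: [-3.141, -0.0, -1.386]
force: [0.3, 0.9, 0.0]
width: 0.0691
```

Emit:
jog_arm --motion '[[[0, 0, 0, 0, 0, 0, 0.02], [0, 0, 0, 0, 0, 0, 0.02], [0, 0, 0, 0, 0, 0, 0.02], [0, 0, 0, 0, 0, 0, 0.02]]]' --newtons 12

```text
t: 3.0
eef_pos: [0.5772, 0.0566, 0.0944]
ee_rot: [-3.141, -0.001, -1.386]
force: [-0.4, -0.5, 0.2]
width: 0.0372
```

Emit:
jog_arm --motion '[[[0, 0, 0, 0, 0, 0, 0.02], [0, 0, 0, 0, 0, 0, 0.02], [0, 0, 0, 0, 0, 0, 0.02]]]' --newtons 15

```text
t: 3.3
eef_pos: [0.5772, 0.0566, 0.0945]
ee_rot: [-3.141, -0.001, -1.386]
force: [-1.1, 0.2, 0.1]
width: 0.0343
```

Emit:
jog_arm --motion '[[[0, 0, -0.02, 0, 0, 0, 0.02], [0, 0, -0.05, 0, 0, 0, 0.02], [0, 0, -0.09, 0, 0, 0, 0.02], [0, 0, -0.12, 0, 0, 0, 0.02], [0, 0, -0.12, 0, 0, 0, 0.02]]]' --newtons 15

```text
t: 3.8
eef_pos: [0.5795, 0.0572, 0.2194]
ee_rot: [-3.133, 0.0, -1.385]
force: [0.1, -0.4, 0.1]
width: 0.0342
```

```bash
python3 - <<'E'
from h import *
go([.43,-.262,.21],-79.4)
s=arm.get_state(); f=optics.grab_frame("scene"); cv2.imwrite("pics/s2.png",f[:,:,::-1])
f=optics.grab_frame("top"); cv2.imwrite("pics/t2.png",f[:,:,::-1])
E
```

```text
t 3.8 pos [0.5795 0.0572 0.2194] rot [-1.7949e+02  1.0000e-02 -7.9370e+01] F [ 0.05 -0.41  0.14] w 0.0342
shift [0.2861 0.2059 0.0075] turn [-0.51  0.01  0.03]
```

View pics/s2.png

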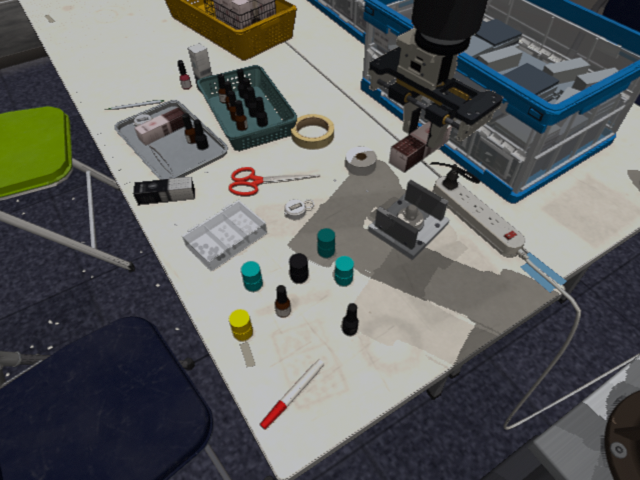

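Carton is in the grip and the jig is clear of it (its jar neck shows at scene (411,205)). Before the traverse I check where the crate edge lies.

```bash
python3 - <<'E'
from h import *
for z in (0,.1,.2): print(z,onz("top",(570,276),z).round(3),onz("scene",(515,192),z).round(3),onz("scene",(550,118),z).round(3), onz("top",(563,272),z).round(3))
E
```

```text
0 [ 0.504 -0.182  0.   ] [ 0.525 -0.205  0.   ] [ 0.66  -0.471  0.   ] [ 0.512 -0.17   0.   ]
0.1 [ 0.497 -0.138  0.1  ] [ 0.471 -0.103  0.1  ] [ 0.588 -0.333  0.1  ] [ 0.503 -0.127  0.1  ]
0.2 [ 0.489 -0.094  0.2  ] [ 0.417 -0.002  0.2  ] [ 0.515 -0.194  0.2  ] [ 0.495 -0.084  0.2  ]
```

View pics/t2.png

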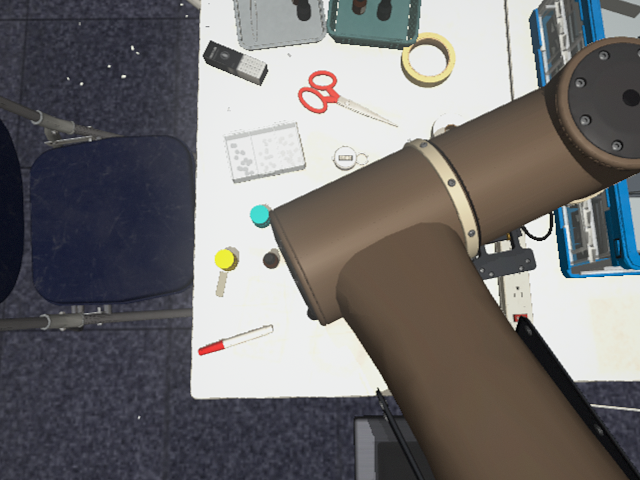

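```bash
python3 - <<'E'
from h import *
go([.39,-.25,.235],-90)
E
```

```text
t 3.9 pos [0.5772 0.0568 0.2149] rot [-1.7987e+02  1.0000e-02 -7.9410e+01] F [ 0.21 -0.43 -1.79] w 0.0342
shift [ 0.2672  0.2403 -0.0207] turn [-0.13  0.02 10.59]
```

Emit:
jog_arm --motion '[[[0.267, 0.24, -0.02, 0, 0, 10.6, 0.02], [0.267, 0.24, -0.02, 0, 0, 10.6, 0.02], [0.267, 0.24, -0.02, 0, 0, 10.6, 0.02], [0.267, 0.24, -0.02, 0, 0, 10.6, 0.02], [0.267, 0.24, -0.02, 0, 0, 10.6, 0.02], [0.267, 0.24, -0.02, 0, 0, 10.6, 0.02], [0.267, 0.24, -0.02, 0, 0, 10.6, 0.02], [0.267, 0.24, -0.02, 0, 0, 10.6, 0.02]]]'

```text
t: 4.7
eef_pos: [0.3869, -0.2523, 0.2333]
ee_rot: [3.141, 0.001, -1.575]
force: [0.6, 0.2, -1.5]
width: 0.0342
```

Emit:
jog_arm --motion '[[[0, 0, 0, 0, 0, 0, 0.02], [0, 0, 0, 0, 0, 0, 0.02]]]'

```text
t: 4.9
eef_pos: [0.3865, -0.2521, 0.2323]
ee_rot: [3.14, 0.002, -1.576]
force: [1.3, -0.2, -0.2]
width: 0.034
```

```bash
python3 - <<'E'
from h import *
go([.39,-.25,.028],-90)
f=optics.grab_frame("scene"); cv2.imwrite("pics/s3.png",f[:,:,::-1])
f=optics.grab_frame("top"); cv2.imwrite("pics/t3.png",f[:,:,::-1])
f=optics.grab_frame("wrist"); cv2.imwrite("pics/w3.png",f[:,:,::-1])
E
```

```text
t 4.9 pos [ 0.3865 -0.2521  0.2323] rot [ 1.7989e+02  1.0000e-01 -9.0280e+01] F [ 1.29 -0.17 -0.22] w 0.034
shift [-0.0017 -0.0039  0.2043] turn [ 0.11  0.1  -0.28]
```

View pics/s3.png

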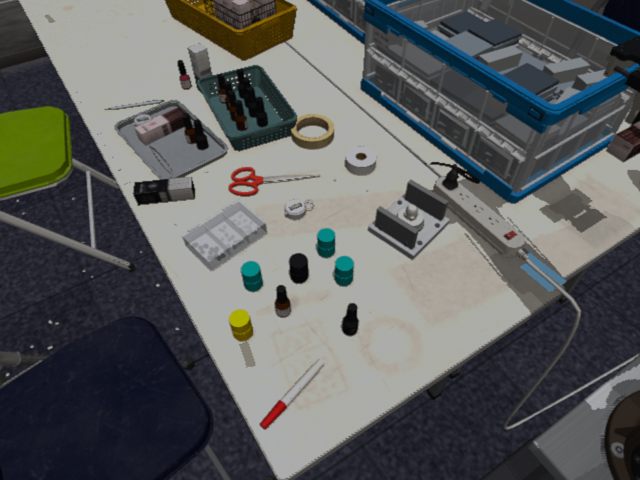

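View pics/w3.png

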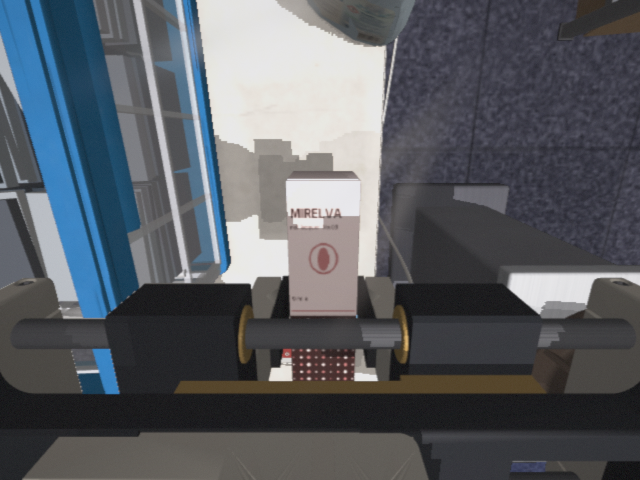

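View pics/t3.png

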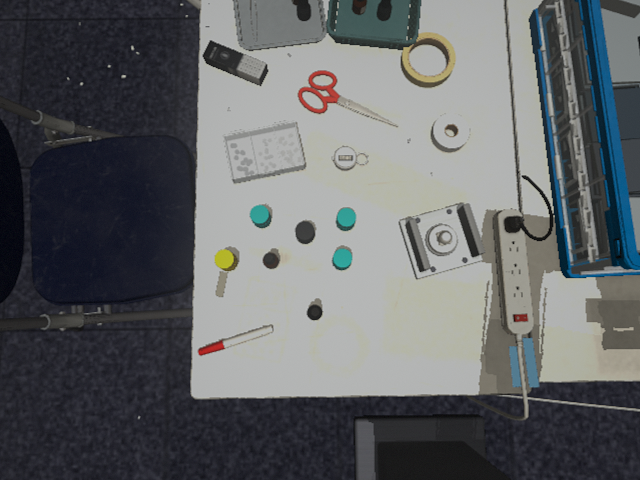

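The wrist view shows the table strip between the crate base edge (col ~225, row 270) and the table's near edge (col ~383). I'll convert those to metres to check the clearance.

```bash
python3 - <<'E'
from h import *
s=arm.get_state()
for n,p,zs in [("table edge",(383,150),(0,)),("table edge",(378,270),(0,)),("crate base",(228,268),(0,)),("crate base",(215,150),(0,)),("rim outer",(125,130),(.15,.2,.22)),("rim outer",(130,235),(.15,.2,.22)),("rim outer",(115,385),(.15,.2,.22)),("thing top",(362,45),(0,))]:
    print(n,p,[onz("wrist",p,z,s).round(3) for z in zs])
E
```

```text
table edge (383, 150) [array([ 0.319, -0.313,  0.   ])]
table edge (378, 270) [array([ 0.318, -0.165,  0.   ])]
crate base (228, 268) [array([ 0.507, -0.169,  0.   ])]
crate base (215, 150) [array([ 0.51 , -0.313,  0.   ])]
rim outer (125, 130) [array([ 0.524, -0.334,  0.15 ]), array([ 0.495, -0.334,  0.2  ]), array([ 0.484, -0.333,  0.22 ])]
rim outer (130, 235) [array([ 0.533, -0.258,  0.15 ]), array([ 0.503, -0.274,  0.2  ]), array([ 0.491, -0.28 ,  0.22 ])]
rim outer (115, 385) [array([ 0.57 , -0.121,  0.15 ]), array([ 0.532, -0.165,  0.2  ]), array([ 0.517, -0.182,  0.22 ])]
thing top (362, 45) [array([ 0.346, -0.419,  0.   ])]
```

Clear strip is x 0.318–0.507. I'll lay the carton at x≈0.378, which leaves about 30 mm for the gripper body beside the crate.

Emit:
jog_arm --motion '[[[-0.002, 0.008, 0.04, 0, 0, 0, 0.02], [-0.002, 0.008, 0.08, 0, 0, 0, 0.02], [-0.002, 0.008, 0.12, 0, 0, 0, 0.02], [-0.002, 0.008, 0.15, 0, 0, 0, 0.02], [-0.002, 0.008, 0.175, 0, 0, 0, 0.02], [-0.002, 0.008, 0.19, 0, 0, 0, 0.02], [-0.002, 0.008, 0.195, 0, 0, 0, 0.02], [-0.002, 0.008, 0.195, 0, 0, 0, 0.02]]]'

```text
t: 5.85
eef_pos: [0.3796, -0.2485, 0.0374]
ee_rot: [3.139, 0.001, -1.572]
force: [0.7, 0.0, 0.4]
width: 0.0341
```

```bash
python3 - <<'E'
from h import *
go([.378,-.25,.029],-90)
E
```

```text
t 5.85 pos [ 0.3796 -0.2485  0.0374] rot [ 1.7986e+02  8.0000e-02 -9.0050e+01] F [0.65 0.04 0.45] w 0.0341
shift [0.0015 0.0015 0.0084] turn [ 0.14  0.08 -0.05]
```

Emit:
jog_arm --motion '[[[0, 0, 0.005, 0, 0, 0, 0.02], [0, 0, 0.008, 0, 0, 0, 0.02], [0, 0, 0.008, 0, 0, 0, 0.02], [0, 0, 0.008, 0, 0, 0, 0.02]]]'

```text
t: 6.25
eef_pos: [0.3797, -0.2485, 0.0297]
ee_rot: [3.14, 0.001, -1.572]
force: [-0.0, 0.1, 0.3]
width: 0.0341
```

Emit:
jog_arm --motion '[[[0, 0, 0.0012, 0, 0, 0, 0.02], [0, 0, 0.0012, 0, 0, 0, 0.02], [0, 0, 0.0012, 0, 0, 0, 0.07], [0, 0, 0.0012, 0, 0, 0, 0.07], [0, 0, 0.0012, 0, 0, 0, 0.07], [0, 0, 0.0012, 0, 0, 0, 0.07], [0, 0, 0.0012, 0, 0, 0, 0.07], [0, 0, 0.0012, 0, 0, 0, 0.07]]]'

```text
t: 7.05
eef_pos: [0.3797, -0.2485, 0.0285]
ee_rot: [3.14, 0.001, -1.572]
force: [-0.1, 0.5, -0.4]
width: 0.069
```

Emit:
jog_arm --motion '[[[0, 0, -0.03, 0, 0, 0, 0.07], [0, 0, -0.07, 0, 0, 0, 0.07], [0, 0, -0.12, 0, 0, 0, 0.07], [0, 0, -0.17, 0, 0, 0, 0.07], [0, 0, -0.21, 0, 0, 0, 0.07], [0, 0, -0.23, 0, 0, 0, 0.07], [0, 0, -0.23, 0, 0, 0, 0.07]]]'

```text
t: 7.75
eef_pos: [0.3816, -0.2494, 0.262]
ee_rot: [-3.137, -0.0, -1.571]
force: [0.4, 0.1, -0.2]
width: 0.0697
```

```bash
python3 - <<'E'
from h import *
s=arm.get_state()
f=optics.grab_frame("wrist"); cv2.imwrite("pics/w4.png",f[:,:,::-1])
f=optics.grab_frame("top")[:,:,::-1].copy(); cv2.imwrite("pics/t4.png",f)
cv2.imwrite("pics/t4j.png",crop(f,395,195,490,285,8)[:600,:800])
f=optics.grab_frame("scene")[:,:,::-1].copy(); cv2.imwrite("pics/s4j.png",crop(f,360,175,455,260,8)[:600,:800])
print(s["eef_pos"],s["width"])
E
```

```text
[ 0.38164793 -0.24936698  0.26198323] 0.06974623665471315
```

View pics/w4.png

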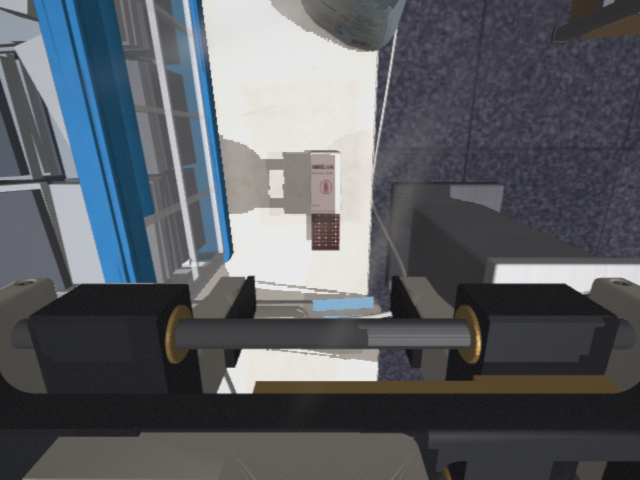

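View pics/t4j.png

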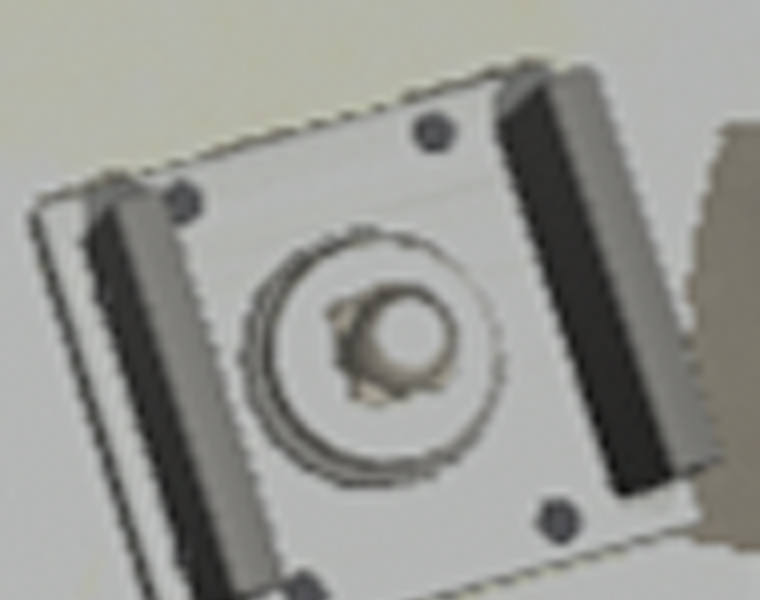

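View pics/s4j.png

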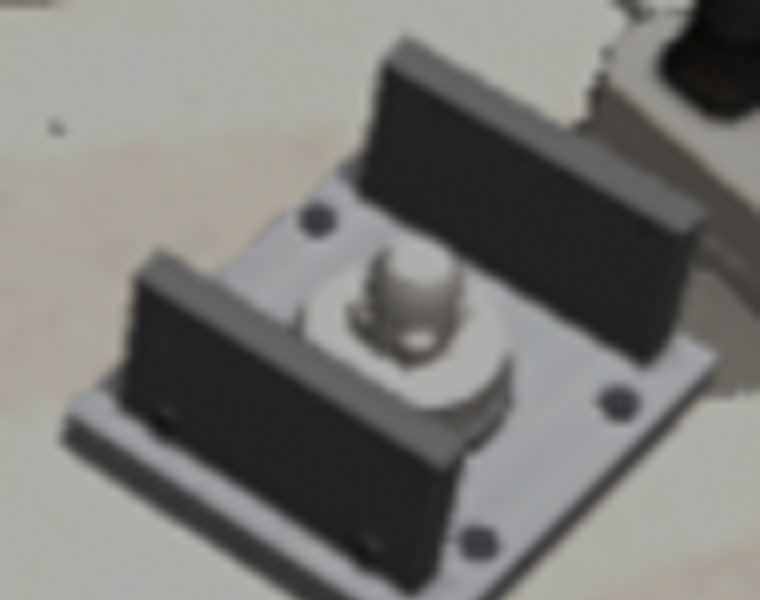

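The carton lies flat and released at wrist pixels (311–340, 150–250). In the top view the jar shows its neck top at crop (412,336) and its shoulder centre at about (386,351).

```bash
python3 - <<'E'
from h import *
T=lambda p:(395+(p[0]+.5)/8-.5,195+(p[1]+.5)/8-.5)
S=lambda p:(360+(p[0]+.5)/8-.5,175+(p[1]+.5)/8-.5)
print("neck top",onz("top",T((411,336)),.059).round(4),"scene",onz("scene",S((424,260)),.059).round(4))
print("shoulder",onz("top",T((386,351)),.034).round(4), "widths",onz("top",T((268,351)),.034)-onz("top",T((503,351)),.034))
# jig yaw from cheek tops
for a,b in (((603,70),(718,455)),((165,190),(280,585)),((545,85),(680,475))):
    A,B=onz("top",T(a),.066),onz("top",T(b),.066); d=A-B; print(d.round(4),np.degrees(np.arctan2(d[1],d[0])))
s=arm.get_state(); print([onz("wrist",p,.034,s).round(3) for p in [(311,150),(340,150),(340,250),(311,250)]])
go([.587,.2955,.20],-75)
E
```

```text
neck top [0.5703 0.0527 0.059 ] scene [0.5708 0.0498 0.059 ]
shoulder [0.5708 0.0527 0.034 ] widths [0.00061475 0.05205173 0.        ]
[0.0842 0.0199 0.    ] 13.307298394429962
[0.0855 0.021  0.    ] 13.828914249209458
[0.0852 0.0243 0.    ] 15.909784862108046
[array([ 0.392, -0.31 ,  0.034]), array([ 0.36 , -0.31 ,  0.034]), array([ 0.358, -0.193,  0.034]), array([ 0.393, -0.193,  0.034])]
t 7.9 pos [ 0.3796 -0.2486  0.2577] rot [ 1.7985e+02  1.1000e-01 -9.0060e+01] F [-0.4  -0.43 -1.07] w 0.0702
shift [-0.5442 -0.207   0.0582] turn [  0.14   0.13 -15.06]
```

Emit:
jog_arm --motion '[[[-0.544, -0.207, 0.05, 0, 0, -14.5, 0.07], [-0.544, -0.207, 0.05, 0, 0, -14.5, 0.07], [-0.544, -0.207, 0.05, 0, 0, -14.5, 0.07], [-0.544, -0.207, 0.05, 0, 0, -14.5, 0.07], [-0.544, -0.207, 0.05, 0, 0, -14.5, 0.07], [-0.544, -0.207, 0.05, 0, 0, -14.5, 0.07], [-0.544, -0.207, 0.05, 0, 0, -14.5, 0.07], [-0.544, -0.207, 0.05, 0, 0, -14.5, 0.07]]]'

```text
t: 8.7
eef_pos: [0.5214, 0.1255, 0.2224]
ee_rot: [3.137, 0.002, -1.318]
force: [1.3, -1.3, -0.3]
width: 0.0703
```

```bash
python3 - <<'E'
from h import *
go([.587,.2955,.20],-75.5)
E
```

```text
t 8.7 pos [0.5214 0.1255 0.2224] rot [ 1.7974e+02  1.1000e-01 -7.5540e+01] F [ 1.29 -1.34 -0.33] w 0.0703
shift [-0.1482 -0.1061  0.0222] turn [ 0.26  0.11 -0.04]
```

Emit:
jog_arm --motion '[[[-0.148, -0.106, 0.022, 0.2, 0, 0, 0.07], [-0.148, -0.106, 0.022, 0.2, 0, 0, 0.07], [-0.148, -0.106, 0.022, 0.2, 0, 0, 0.07], [-0.148, -0.106, 0.022, 0.2, 0, 0, 0.07], [-0.148, -0.106, 0.022, 0.2, 0, 0, 0.07], [-0.148, -0.106, 0.022, 0.2, 0, 0, 0.07], [-0.148, -0.106, 0.022, 0.2, 0, 0, 0.07]]]'

```text
t: 9.4
eef_pos: [0.5864, 0.2944, 0.1992]
ee_rot: [3.139, 0.001, -1.319]
force: [-0.1, -0.3, 0.2]
width: 0.0702
```

```bash
python3 - <<'E'
from h import *
go([.587,.2955,.20],-75.5)
s=arm.get_state(); f=optics.grab_frame("wrist")[:,:,::-1].copy(); cv2.imwrite("pics/w5.png",f)
cv2.imwrite("pics/w5c.png",crop(f,260,180,380,280,6)); print(proj("wrist",[.587,.2955,.05],s),proj("wrist",[.0,.017,0]+s["eef_pos"]*[1,1,0]+[0,0,.05],s))
E
```

```text
t 9.4 pos [0.5864 0.2944 0.1992] rot [ 1.7984e+02  5.0000e-02 -7.5550e+01] F [-0.09 -0.28  0.18] w 0.0702
shift [-0.0009 -0.0009 -0.0008] turn [ 0.16  0.05 -0.05]
[321.21930026 222.10367027] [317.78176527 237.66462284]
```

View pics/w5.png

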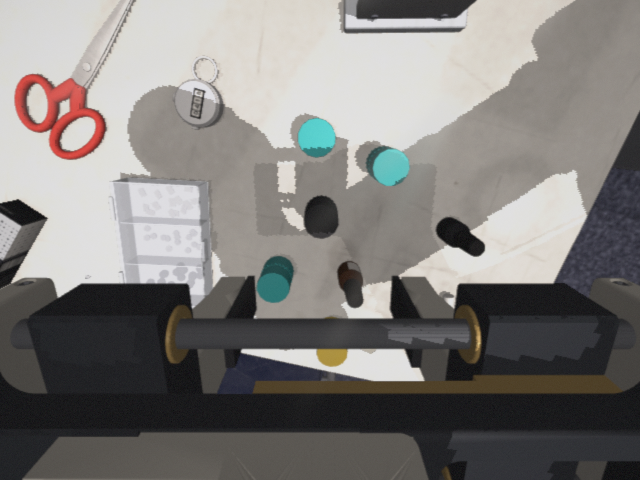

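View pics/w5c.png

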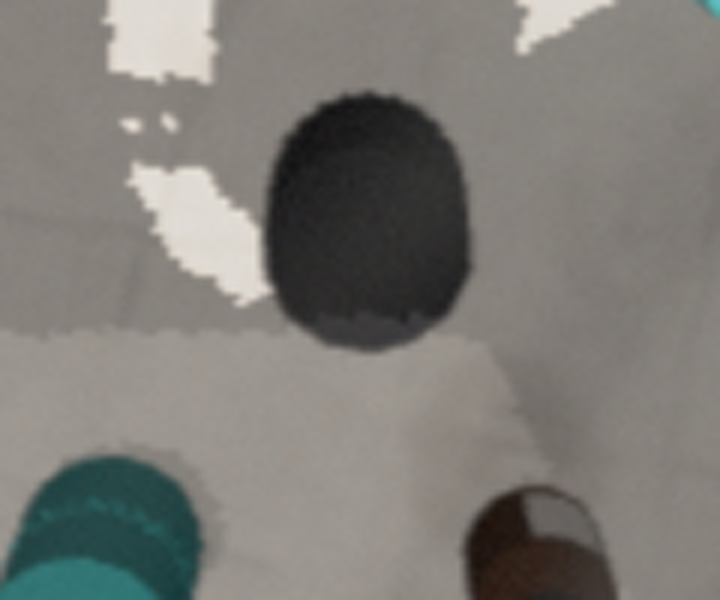

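The wrist view puts the cap top centre at about (321,222), and the prediction was (321.2,222.1). Position confirmed at (0.587, 0.2955). I descend and grip the solid head.

Emit:
jog_arm --motion '[[[-0.001, -0.001, 0.05, 0.2, 0, 0, 0.07], [-0.001, -0.001, 0.09, 0.2, 0, 0, 0.07], [-0.001, -0.001, 0.12, 0.2, 0, 0, 0.07], [-0.001, -0.001, 0.14, 0.2, 0, 0, 0.07], [-0.001, -0.001, 0.15, 0.2, 0, 0, 0.07], [-0.001, -0.001, 0.151, 0.2, 0, 0, 0.07], [-0.001, -0.001, 0.151, 0.2, 0, 0, 0.07]]]'

```text
t: 10.15
eef_pos: [0.5875, 0.2956, 0.05]
ee_rot: [-3.139, 0.002, -1.319]
force: [-0.3, 0.0, 0.2]
width: 0.0699
```

```bash
python3 - <<'E'
from h import *
go([.587,.2955,.048],-75.5)
E
```

```text
t 10.15 pos [0.5875 0.2956 0.05  ] rot [-1.7982e+02  1.1000e-01 -7.5580e+01] F [-0.31  0.01  0.19] w 0.0699
shift [-0.      0.0005  0.002 ] turn [-0.18  0.11 -0.08]
```

Emit:
jog_arm --motion '[[[0, 0.0005, 0.0025, -0.2, 0, 0, 0.07], [0, 0.0005, 0.0025, -0.2, 0, 0, 0.02], [0, 0.0005, 0.0025, -0.2, 0, 0, 0.02], [0, 0.0005, 0.0025, -0.2, 0, 0, 0.02], [0, 0.0005, 0.0025, -0.2, 0, 0, 0.02], [0, 0.0005, 0.0025, -0.2, 0, 0, 0.02], [0, 0.0005, 0.0025, -0.2, 0, 0, 0.02], [0, 0.0005, 0.0025, -0.2, 0, 0, 0.02]]]' --newtons 20

```text
t: 10.95
eef_pos: [0.5871, 0.2955, 0.0475]
ee_rot: [3.141, 0.002, -1.319]
force: [0.3, 0.1, -0.4]
width: 0.0314
```

Emit:
jog_arm --motion '[[[0, 0, 0, 0, 0, 0, 0.02], [0, 0, 0, 0, 0, 0, 0.02]]]' --newtons 55

```text
t: 11.15
eef_pos: [0.5891, 0.2965, 0.0498]
ee_rot: [-3.137, 0.003, -1.318]
force: [1.9, 0.2, 10.7]
width: 0.021
```

```bash
python3 - <<'E'
from h import *
go([.587,.2955,.048],-75.5)
E
```

```text
t 11.15 pos [0.5891 0.2965 0.0498] rot [-1.7976e+02  1.6000e-01 -7.5520e+01] F [ 1.93  0.2  10.75] w 0.021
shift [0.0005 0.0023 0.0018] turn [-0.24  0.16 -0.02]
```

The opening fell to 21 mm, less than the cap's 34 mm, so the grip went wrong. I'm looking before moving.

```bash
python3 - <<'E'
from h import *
f=optics.grab_frame("scene")[:,:,::-1].copy(); cv2.imwrite("pics/s6.png",crop(f,200,150,400,350,3))
f=optics.grab_frame("wrist")[:,:,::-1].copy(); cv2.imwrite("pics/w6.png",f)
E
```

```text
(no output)
```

View pics/s6.png

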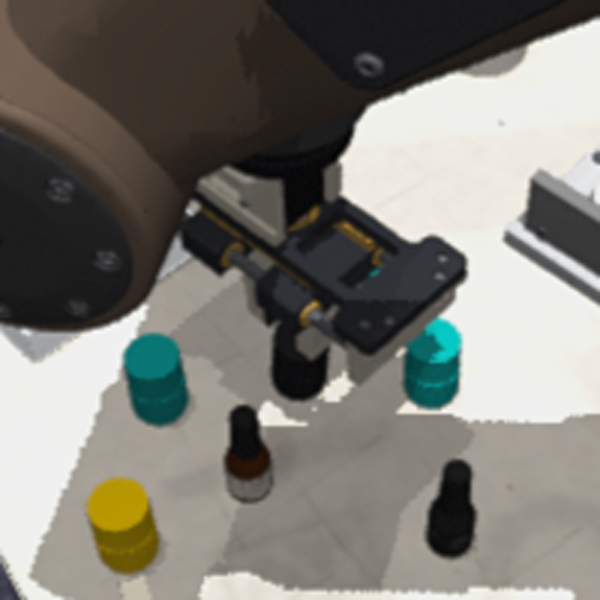

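View pics/w6.png

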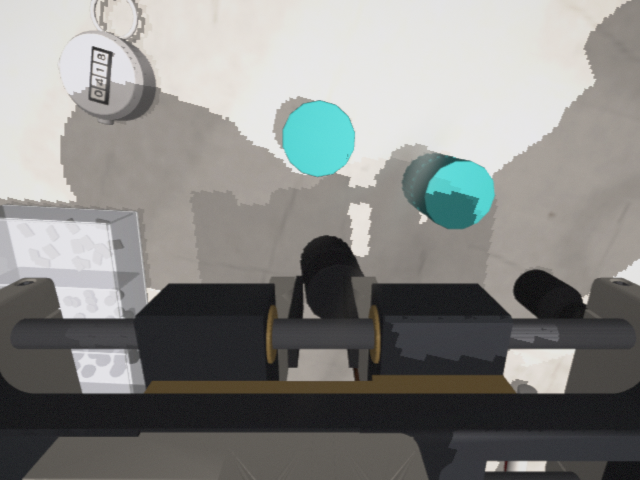

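```bash
python3 - <<'E'
from h import *
s=arm.get_state(); print(s["eef_pos"],np.degrees(s["ee_rot"]),s["force"],s["width"],s["t"])
for z in (0,.025,.05): print(z,proj("wrist",[.587,.2955,z],s).round(1),proj("wrist",[s["eef_pos"][0],s["eef_pos"][1],z],s).round(1))
f=cv2.imread("pics/w6.png"); c=crop(f,255,215,400,325,5); c=cv2.convertScaleAbs(c,alpha=2.0,beta=30); cv2.imwrite("pics/w6c.png",c)
E
```

```text
[0.5891339  0.29652186 0.04979222] [-1.79760844e+02  1.58774531e-01 -7.55191976e+01] [ 1.52231254 -0.09172362  9.57317905] 0.020107316838679314 11.25
0 [326.3 258.1] [322.8 258.8]
0.025 [326.6 273.3] [322.7 274. ]
0.05 [326.9 292.6] [322.5 293.3]
```

View pics/w6c.png

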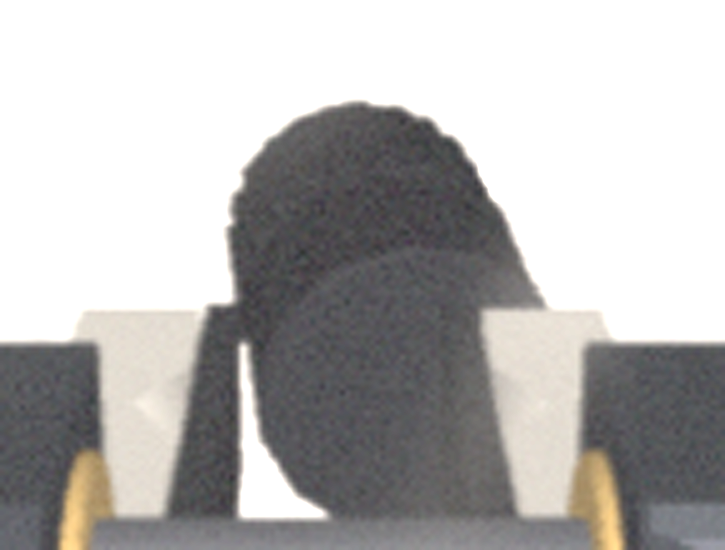

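```bash
python3 - <<'E'
from h import *
m=optics.camera_model("wrist");M=m["mount"]
def pt(p): 
    c=M[:3,:3].T@(np.array(p)-M[:3,3]); q=m["mtx"]@c; return (q[:2]/q[2]).round(1)
for x in(-.0095,0,.0095):
    for z in (0,.003,.022): print(x,z,pt([x,0,z]),pt([x,.0105,z]),pt([x,-.044,z]))
E
ls -la; grep -c . h.py
```

```text
-0.0095 0 [322.5 309.3] [342.1 309.3] [240.  309.3]
-0.0095 0.003 [322.5 306.5] [341.8 306.5] [241.3 306.5]
-0.0095 0.022 [322.5 290.7] [340.1 290.7] [248.7 290.7]
0 0 [322.5 293.2] [342.4 293.2] [238.7 293.1]
0 0.003 [322.5 290.6] [342.1 290.6] [240.  290.6]
0 0.022 [322.5 276. ] [340.4 276. ] [247.7 276. ]
0.0095 0 [322.4 276.5] [342.8 276.5] [237.3 276.5]
0.0095 0.003 [322.5 274.2] [342.4 274.2] [238.7 274.2]
0.0095 0.022 [322.5 260.9] [340.6 260.9] [246.6 260.9]
total 16
drwxr-xr-x  3 agent agent 4096 Dec  6 18:51 .
drwxr-xr-x 23 root  root  4096 Dec  6 18:50 ..
-rw-r--r--  1 agent agent 1320 Dec  6 18:52 h.py
drwxr-xr-x  2 agent agent 4096 Dec  6 18:58 pics
25
```

```bash
python3 - <<'E'
from h import *
s=arm.get_state(); R=Ro.from_euler('xyz',s["ee_rot"]).as_matrix()
f=cv2.imread("pics/s6.png")
f=cv2.imread("pics/s6.png")
x0,y0=245,240
def px(p): q=proj("scene",R@np.array(p)+s["eef_pos"]); return ((q-[200,150]+.5)*3)
for col,z in (((0,0,255),.022),((255,0,0),0.)):
    for y in(-.0105,.0105,-.0315,.0315):
        for x in(-.0095,.0095):
            q=px([x,y,z]); print(z,y,x,q.round(0)); cv2.circle(f,tuple(int(v) for v in q),3,col,-1)
cv2.imwrite("pics/s6m.png",cv2.resize(f[250:450,200:480],None,fx=2.8,fy=2.8,interpolation=cv2.INTER_CUBIC))
E
```

```text
0.022 -0.0105 -0.0095 [268. 352.]
0.022 -0.0105 0.0095 [291. 333.]
0.022 0.0105 -0.0095 [293. 371.]
0.022 0.0105 0.0095 [316. 352.]
0.022 -0.0315 -0.0095 [244. 333.]
0.022 -0.0315 0.0095 [266. 315.]
0.022 0.0315 -0.0095 [319. 391.]
0.022 0.0315 0.0095 [341. 372.]
0.0 -0.0105 -0.0095 [267. 330.]
0.0 -0.0105 0.0095 [289. 311.]
0.0 0.0105 -0.0095 [292. 349.]
0.0 0.0105 0.0095 [315. 330.]
0.0 -0.0315 -0.0095 [242. 310.]
0.0 -0.0315 0.0095 [264. 292.]
0.0 0.0315 -0.0095 [318. 369.]
0.0 0.0315 0.0095 [341. 350.]
```

View pics/s6m.png

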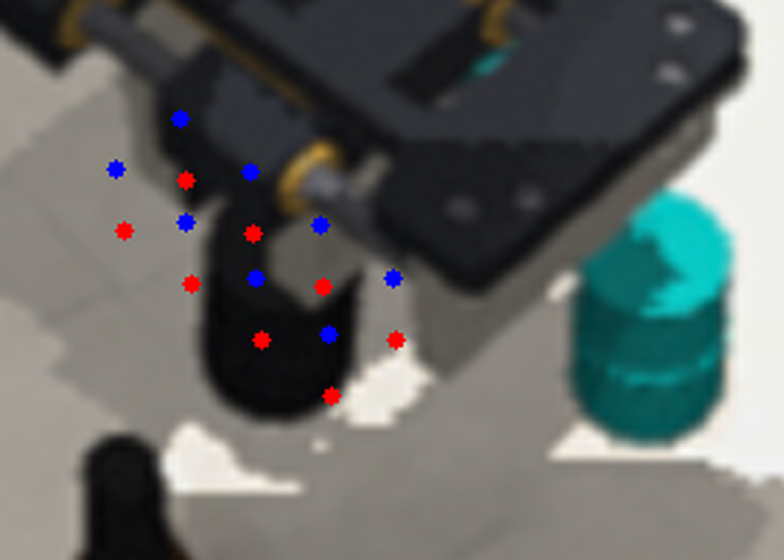

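The fingertips appear to stand at about the TCP plane, not 22 mm ahead: the tip edge at wrist row 277 and scene crop (315,308) both fit z≈0 in the tool frame. So I caught only the top 2 mm and slid off. The finger is now resting on the cap. I back off, reopen and re-measure.

Emit:
jog_arm --motion '[[[0, 0, -0.02, 0, 0, 0, 0.03], [0, 0, -0.05, 0, 0, 0, 0.07], [0, 0, -0.09, 0, 0, 0, 0.07], [0, 0, -0.13, 0, 0, 0, 0.07], [0, 0, -0.15, 0, 0, 0, 0.07], [0, 0, -0.15, 0, 0, 0, 0.07], [0, 0, -0.15, 0, 0, 0, 0.07]]]' --newtons 20

```text
t: 11.95
eef_pos: [0.5884, 0.296, 0.1999]
ee_rot: [-3.137, 0.003, -1.318]
force: [0.2, -0.2, -0.3]
width: 0.0683
```

```bash
python3 - <<'E'
from h import *
s=arm.get_state(); f=optics.grab_frame("wrist")[:,:,::-1].copy()
cv2.imwrite("pics/w7c.png",cv2.convertScaleAbs(crop(f,230,100,400,310,2.8),alpha=1.6)); print(s["eef_pos"],s["width"],proj("wrist",[.587,.2955,.05],s),proj("wrist",[.587,.2955,.0],s))
f=optics.grab_frame("scene")[:,:,::-1].copy(); cv2.imwrite("pics/s7.png",crop(f,200,150,400,350,3))
E
```

```text
[0.58842976 0.29597502 0.19990771] 0.06830229581680024 [324.89348972 220.45963089] [324.82580916 208.85551469]
```

View pics/w7c.png

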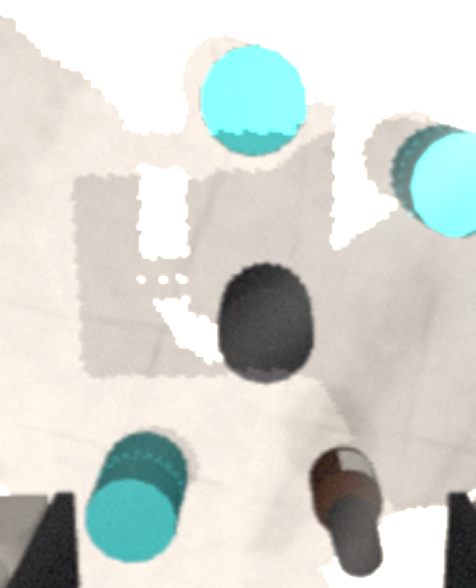

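View pics/s7.png

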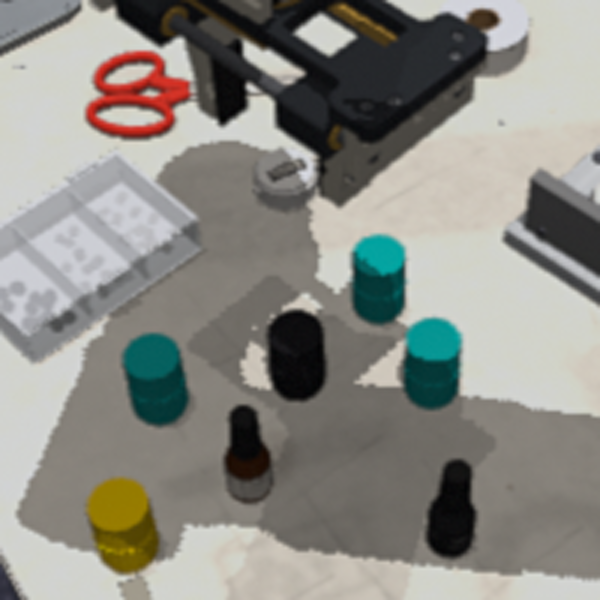

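The cap is still upright in place: measured top (324.8, 219.6), predicted (324.9, 220.5). The bottles have not moved. I go down again, 18 mm deeper this time.

Emit:
jog_arm --motion '[[[0, 0.0012, 0.05, -0.2, 0, 0, 0.07], [0, 0.0012, 0.09, -0.2, 0, 0, 0.07], [0, 0.0012, 0.12, -0.2, 0, 0, 0.07], [0, 0.0012, 0.14, -0.2, 0, 0, 0.07], [0, 0.0012, 0.155, -0.2, 0, 0, 0.07], [0, 0.0012, 0.165, -0.2, 0, 0, 0.07], [0, 0.0012, 0.169, -0.2, 0, 0, 0.07], [0, 0.0012, 0.169, -0.2, 0, 0, 0.07]]]'

```text
t: 12.85
eef_pos: [0.5871, 0.2957, 0.0293]
ee_rot: [3.14, 0.002, -1.318]
force: [0.5, -0.6, 0.5]
width: 0.0698
```

Emit:
jog_arm --motion '[[[0, 0, 0, 0, 0, 0, 0.02], [0, 0, 0, 0, 0, 0, 0.02], [0, 0, 0, 0, 0, 0, 0.02], [0, 0, 0, 0, 0, 0, 0.02], [0, 0, 0, 0, 0, 0, 0.02], [0, 0, 0, 0, 0, 0, 0.02], [0, 0, 0, 0, 0, 0, 0.02]]]' --newtons 20

```text
t: 13.55
eef_pos: [0.5872, 0.2958, 0.0296]
ee_rot: [3.14, 0.002, -1.318]
force: [-0.2, 0.2, 2.1]
width: 0.0334
```

```bash
python3 - <<'E'
from h import *
go([.587,.2955,.030],-75.5)
f=optics.grab_frame("scene")[:,:,::-1].copy(); cv2.imwrite("pics/s8.png",crop(f,200,180,400,330,4))
E
```

```text
t 13.55 pos [0.5872 0.2958 0.0296] rot [ 1.7993e+02  1.2000e-01 -7.5530e+01] F [-0.17  0.22  2.13] w 0.0334
shift [ 0.0003  0.0003 -0.0004] turn [ 0.07  0.12 -0.03]
```

View pics/s8.png

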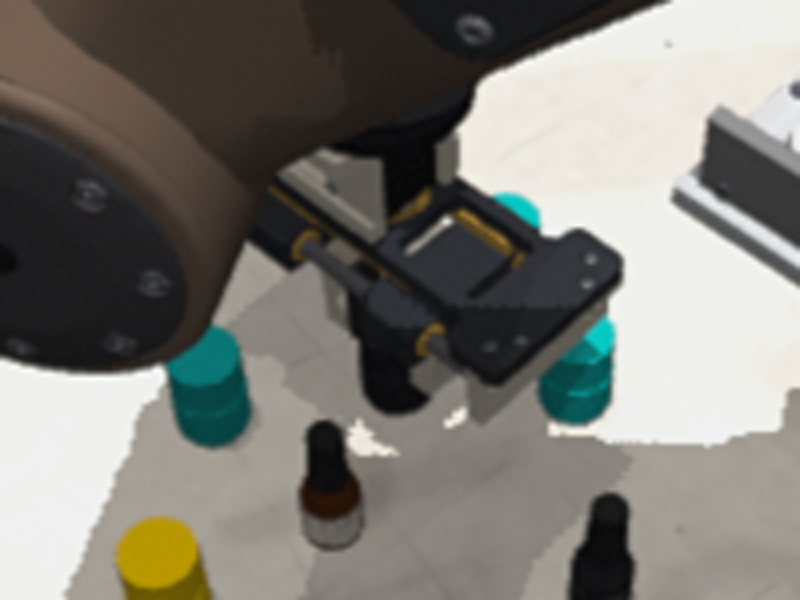

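The fingers now hold the head properly (33.4 mm). I firm up the grip and check it holds before lifting.

Emit:
jog_arm --motion '[[[0, 0, 0, 0, 0, 0, 0.02], [0, 0, 0, 0, 0, 0, 0.02], [0, 0, 0, 0, 0, 0, 0.02]]]' --newtons 40

```text
t: 13.9
eef_pos: [0.5872, 0.2958, 0.0296]
ee_rot: [3.14, 0.002, -1.318]
force: [-0.6, -0.4, 1.9]
width: 0.033
```

Emit:
jog_arm --motion '[[[0, 0, -0.02, 0, 0, 0, 0.02], [0, 0, -0.05, 0, 0, 0, 0.02], [0, 0, -0.09, 0, 0, 0, 0.02], [0, 0, -0.12, 0, 0, 0, 0.02], [0, 0, -0.12, 0, 0, 0, 0.02], [0, 0, -0.12, 0, 0, 0, 0.02]]]'

```text
t: 14.5
eef_pos: [0.5875, 0.2958, 0.1501]
ee_rot: [3.141, 0.003, -1.318]
force: [0.3, -0.0, -1.1]
width: 0.0335
```

```bash
python3 - <<'E'
from h import *
go([.5705,.052,.17],-75.5)
s=arm.get_state()
f=optics.grab_frame("scene")[:,:,::-1].copy(); cv2.imwrite("pics/s9.png",crop(f,220,100,420,300,3))
f=optics.grab_frame("wrist")[:,:,::-1].copy(); cv2.imwrite("pics/w9.png",f)
E
```

```text
t 14.5 pos [0.5875 0.2958 0.1501] rot [ 1.7999e+02  1.7000e-01 -7.5530e+01] F [ 0.28 -0.05 -1.14] w 0.0335
shift [ 0.2318  0.0773 -0.0206] turn [ 0.01  0.17 -0.03]
```

View pics/s9.png

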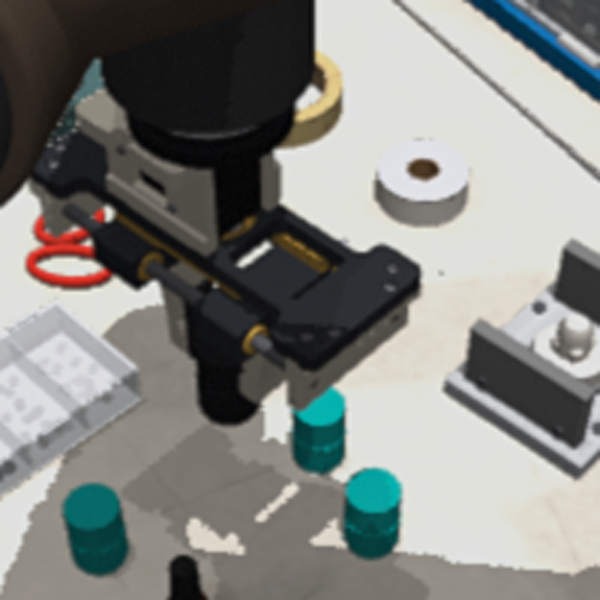

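View pics/w9.png

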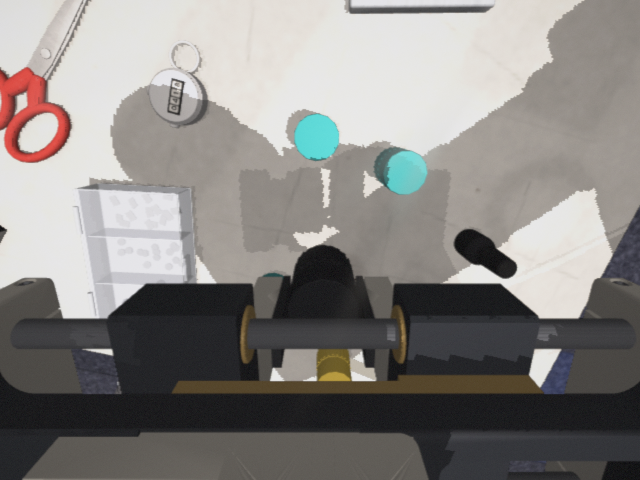

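The cap is lifted and held square. I stop about 50 mm short of the jar first, to measure the neck with the wrist camera.

Emit:
jog_arm --motion '[[[0.18, 0.077, -0.02, 0, 0, 0, 0.02], [0.18, 0.077, -0.02, 0, 0, 0, 0.02], [0.18, 0.077, -0.02, 0, 0, 0, 0.02], [0.18, 0.077, -0.02, 0, 0, 0, 0.02], [0.18, 0.077, -0.02, 0, 0, 0, 0.02], [0.18, 0.077, -0.02, 0, 0, 0, 0.02], [0.18, 0.077, -0.02, 0, 0, 0, 0.02]]]'

```text
t: 15.3
eef_pos: [0.557, 0.102, 0.1674]
ee_rot: [3.137, 0.001, -1.318]
force: [-0.2, 0.6, -1.2]
width: 0.0332
```

```bash
python3 - <<'E'
from h import *
go([.5705,.052,.13],-75.5)
s=arm.get_state()
f=optics.grab_frame("wrist")[:,:,::-1].copy(); cv2.imwrite("pics/w10.png",f)
p=proj("wrist",[.5705,.052,.059],s); print(p,proj("wrist",[.5705,.052,.034],s))
x0,y0=int(p[0])-60,int(p[1])-50; print(x0,y0); cv2.imwrite("pics/w10c.png",crop(f,x0,y0,x0+120,y0+100,6))
E
```

```text
t 15.3 pos [0.557  0.102  0.1674] rot [ 1.7974e+02  7.0000e-02 -7.5540e+01] F [-0.17  0.55 -1.18] w 0.0332
shift [ 0.0518 -0.0007  0.0373] turn [ 0.26  0.07 -0.04]
[321.26112741 170.70785723] [321.25823342 167.50641726]
261 120
```

View pics/w10c.png

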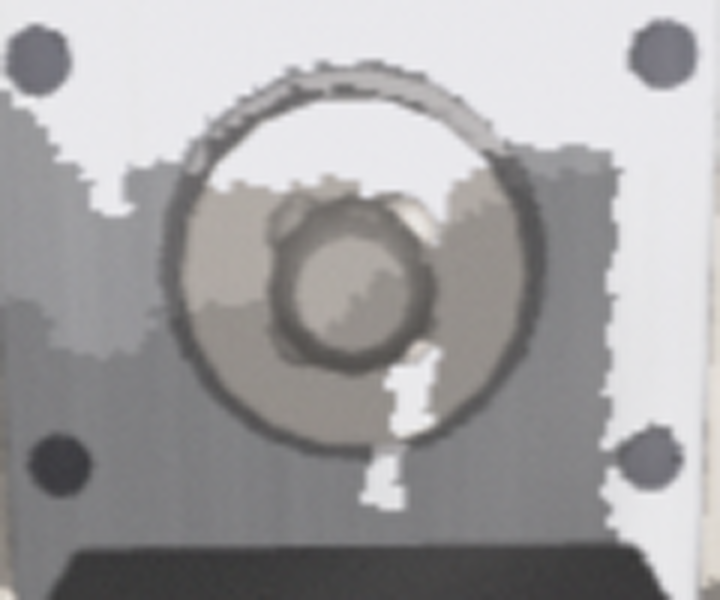

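```bash
python3 - <<'E'
from h import *
s=arm.get_state(); P=lambda p:(261+(p[0]+.5)/6-.5,120+(p[1]+.5)/6-.5)
print(s["eef_pos"],onz("wrist",P((352,294)),.059,s).round(4),onz("wrist",P((354.5,271)),.034,s).round(4))
print("bolts",[onz("wrist",P(p),.016,s).round(4) for p in [(38,60),(663,53),(60,464),(650,458)]], np.mean([onz("wrist",P(p),.016,s) for p in [(38,60),(663,53),(60,464),(650,458)]],0))
E
```

```text
[0.55712091 0.10231512 0.16741372] [0.5726 0.0512 0.059 ] [0.5725 0.0505 0.034 ]
bolts [array([0.6249, 0.0342, 0.016 ]), array([0.536 , 0.0102, 0.016 ]), array([0.6093, 0.0922, 0.016 ]), array([0.5204, 0.0683, 0.016 ])] [0.57266583 0.05122698 0.016     ]
```

Wrist gives the seat at (0.5725, 0.051). Top and scene, corrected by their error on the cap, average to about (0.5716, 0.051). Target is (0.572, 0.051).

```bash
python3 - <<'E'
from h import *
go([.572,.051,.12],-75.5)
E
```

```text
t 15.35 pos [0.5571 0.1023 0.1674] rot [ 1.7975e+02  7.0000e-02 -7.5500e+01] F [ 0.87  0.29 -1.02] w 0.0332
shift [ 0.0535 -0.0018  0.0473] turn [0.25 0.07 0.  ]
```

Emit:
jog_arm --motion '[[[0.03, -0.001, 0.01, 0.2, 0.1, 0, 0.02], [0.0535, -0.002, 0.03, 0.2, 0.1, 0, 0.02], [0.0535, -0.002, 0.047, 0.2, 0.1, 0, 0.02], [0.0535, -0.002, 0.047, 0.2, 0.1, 0, 0.02], [0.0535, -0.002, 0.047, 0.2, 0.1, 0, 0.02], [0.0535, -0.002, 0.047, 0.2, 0.1, 0, 0.02]]]'

```text
t: 15.95
eef_pos: [0.5729, 0.0521, 0.1211]
ee_rot: [-3.141, -0.001, -1.316]
force: [-0.8, 0.5, 0.3]
width: 0.0331
```

```bash
python3 - <<'E'
from h import *
go([.572,.051,.094],-75.5)
f=optics.grab_frame("scene")[:,:,::-1].copy(); cv2.imwrite("pics/s11.png",crop(f,350,120,470,270,4))
f=optics.grab_frame("top")[:,:,::-1].copy(); cv2.imwrite("pics/t11.png",f)
E
```

```text
t 15.95 pos [0.5729 0.0521 0.1211] rot [-1.7999e+02 -3.0000e-02 -7.5410e+01] F [-0.77  0.49  0.26] w 0.0331
shift [0.0008 0.0012 0.0271] turn [-0.01 -0.03  0.09]
```

View pics/s11.png

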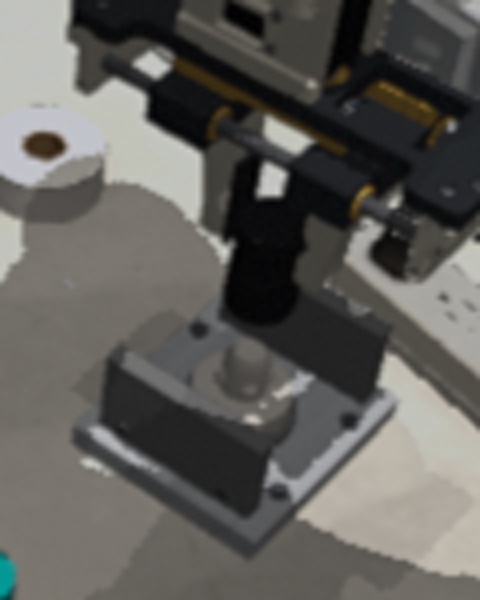

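```bash
python3 - <<'E'
from h import *
s=arm.get_state();e=s["eef_pos"]
c=lambda q:((q-[350,120]+.5)*4).round(1)
for z in (.0915,.1175,.1415): print(z,c(proj("scene",[e[0],e[1],z])))
for z in (.034,.059): print(z,c(proj("scene",[.572,.051,z])),c(proj("scene",[.5705,.0525,z])))
E
```

```text
0.0915 [256. 301.]
0.1175 [264.5 260.2]
0.1415 [272.7 220.8]
0.034 [241.2 385.1] [240.7 388.3]
0.059 [248.6 349.7] [248.1 352.8]
```

```bash
python3 - <<'E'
from h import *
m=optics.camera_model("wrist");M=m["mount"]
def pt(p): 
    c=M[:3,:3].T@(np.array(p)-M[:3,3]); q=m["mtx"]@c; return (q[:2]/q[2]).round(1)
for x in (.015,.017,.019): print(x,pt([x,0,.0296]))
for n in ("w9","w10"):
    f=cv2.imread(f"pics/{n}.png").max(2)
    print(n,[ (c,[int(v) for v in f[232:262,c]]) for c in (316,322,328)][1])
    r=256; print([ (r,np.where(f[r,280:370]<45)[0][[0,-1]]+280) for r in (258,264,270)])
E
```

```text
0.015 [322.5 247.7]
0.017 [322.5 244.5]
0.019 [322.5 241.3]
w9 (322, [230, 231, 231, 231, 231, 231, 231, 231, 231, 227, 221, 158, 112, 49, 29, 26, 30, 24, 26, 24, 26, 24, 24, 27, 30, 23, 29, 26, 28, 25])
[(258, array([299, 345])), (264, array([297, 349])), (270, array([295, 351]))]
w10 (322, [89, 89, 86, 87, 92, 143, 221, 189, 149, 145, 144, 142, 116, 51, 26, 28, 26, 22, 20, 22, 25, 24, 23, 29, 20, 21, 25, 27, 22, 23])
[(258, array([300, 345])), (264, array([297, 349])), (270, array([295, 351]))]
```

The wrist view shows the cap centred in the jaws (rim edge row 244.5, centre col 323, as predicted). The scene view suggests 1–2 mm toward +y. That is within the taper's capture, so I descend and watch the side forces.

Emit:
jog_arm --motion '[[[0.0005, 0.0005, 0.015, 0, 0, 0, 0.02], [0.0005, 0.0005, 0.027, 0, 0, 0, 0.02], [0.0005, 0.0005, 0.033, 0, 0, 0, 0.02], [0.0005, 0.0005, 0.036, 0, 0, 0, 0.02], [0.0005, 0.0005, 0.036, 0, 0, 0, 0.02]]]'

```text
t: 16.55
eef_pos: [0.5724, 0.0512, 0.085]
ee_rot: [3.142, -0.001, -1.316]
force: [-0.8, 0.8, -0.0]
width: 0.0329
```

Emit:
jog_arm --motion '[[[0, 0, 0.003, 0, 0, 0, 0.02], [0, 0, 0.006, 0, 0, 0, 0.02], [0, 0, 0.008, 0, 0, 0, 0.02], [0, 0, 0.008, 0, 0, 0, 0.02]]]' --newtons 50

```text
t: 16.95
eef_pos: [0.5722, 0.0511, 0.0767]
ee_rot: [3.141, -0.001, -1.317]
force: [0.2, -0.8, -0.5]
width: 0.0327
```

```bash
python3 - <<'E'
from h import *
go([.572,.051,.0636],-75.5)
f=optics.grab_frame("scene")[:,:,::-1].copy(); cv2.imwrite("pics/s12.png",crop(f,350,150,470,270,5))
print(arm.get_state()["force"])
E
```

```text
t 16.95 pos [0.5722 0.0511 0.0767] rot [ 1.7997e+02 -3.0000e-02 -7.5430e+01] F [ 0.2  -0.82 -0.45] w 0.0327
shift [0.0001 0.0002 0.0131] turn [ 0.03 -0.03  0.07]
[ 0.17910515 -0.20702124 -0.64907086]
```

View pics/s12.png

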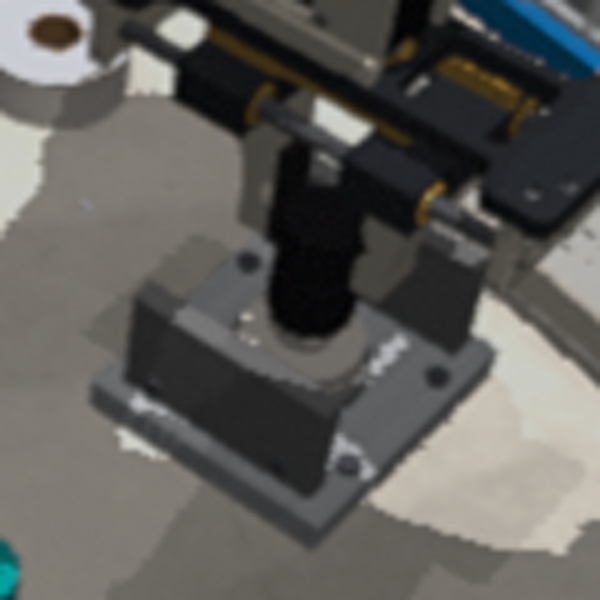

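The cap is over the neck with the rim about 13 mm above the shoulder and no side force. Now I press in small steps.

Emit:
jog_arm --motion '[[[0, 0, 0.001, 0, 0, 0, 0.02], [0, 0, 0.002, 0, 0, 0, 0.02], [0, 0, 0.003, 0, 0, 0, 0.02], [0, 0, 0.004, 0, 0, 0, 0.02]]]' --newtons 60

```text
t: 17.4
eef_pos: [0.5726, 0.0513, 0.0732]
ee_rot: [-3.141, -0.001, -1.316]
force: [-0.8, -0.1, 6.5]
width: 0.0326
```

Emit:
jog_arm --motion '[[[0, 0, 0.001, 0, 0, 0, 0.02], [0, 0, 0.002, 0, 0, 0, 0.02], [0, 0, 0.003, 0, 0, 0, 0.02]]]'

```text
t: 17.7
eef_pos: [0.5733, 0.0514, 0.0716]
ee_rot: [-3.14, -0.001, -1.316]
force: [-2.8, 0.2, 9.5]
width: 0.0325
```

Emit:
jog_arm --motion '[[[0, 0, 0.002, 0, 0, 0, 0.02], [0, 0, 0.003, 0, 0, 0, 0.02], [0, 0, 0.004, 0, 0, 0, 0.02]]]'

```text
t: 18.0
eef_pos: [0.5729, 0.0514, 0.0673]
ee_rot: [-3.14, -0.001, -1.316]
force: [-0.9, 0.6, -1.3]
width: 0.0328
```

Emit:
jog_arm --motion '[[[0, 0, 0.002, 0, 0, 0, 0.02], [0, 0, 0.003, 0, 0, 0, 0.02]]]'

```text
t: 18.2
eef_pos: [0.5728, 0.0513, 0.0637]
ee_rot: [-3.141, -0.001, -1.316]
force: [-0.6, -0.1, 0.2]
width: 0.0328
```

Click felt: the force fell from 9.5 N to about 0. I go on to the shoulder.

Emit:
jog_arm --motion '[[[0, 0, 0.001, 0, 0, 0, 0.02], [0, 0, 0.002, 0, 0, 0, 0.02], [0, 0, 0.002, 0, 0, 0, 0.02]]]'

```text
t: 18.5
eef_pos: [0.5731, 0.0512, 0.0634]
ee_rot: [-3.14, -0.001, -1.315]
force: [-6.5, 0.4, 16.4]
width: 0.033
```

Emit:
jog_arm --motion '[[[0, 0, 0.002, 0, 0, 0, 0.02], [0, 0, 0.003, 0, 0, 0, 0.02], [0, 0, 0.003, 0, 0, 0, 0.02]]]'

```text
t: 18.8
eef_pos: [0.5732, 0.0511, 0.0634]
ee_rot: [-3.139, -0.002, -1.314]
force: [-12.0, 0.2, 28.4]
width: 0.033
```

It's seated hard on the shoulder (28 N, TCP stopped at 0.0634 where 0.0636 was expected). I ease to a steady push of about 18 N, relax the sideways load, and verify.

Emit:
jog_arm --motion '[[[0, 0.0005, 0.0018, 0, 0, 0, 0.02], [0, 0.0005, 0.0018, 0, 0, 0, 0.02], [0, 0.0005, 0.0018, 0, 0, 0, 0.02], [0, 0.0005, 0.0018, 0, 0, 0, 0.02]]]'

```text
t: 19.2
eef_pos: [0.5731, 0.0511, 0.0634]
ee_rot: [-3.138, -0.002, -1.313]
force: [-6.7, 2.2, 17.9]
width: 0.033
```

```bash
python3 - <<'E'
from h import *
for i in range(3):
    f=optics.grab_frame(["scene","wrist","top"][i])[:,:,::-1].copy(); cv2.imwrite(f"pics/f{i}.png",f)
    go([.5725,.051,.0636],-75.5)
f=cv2.imread("pics/f0.png"); cv2.imwrite("pics/f0c.png",crop(f,350,150,470,270,5)); 
E
```

```text
t 19.25 pos [0.5731 0.0511 0.0634] rot [-1.7979e+02 -1.4000e-01 -7.5250e+01] F [-6.96  0.53 16.06] w 0.0326
shift [-0.      0.0006 -0.0002] turn [-0.21 -0.14  0.25]
t 19.3 pos [0.5731 0.0511 0.0634] rot [-1.7979e+02 -1.4000e-01 -7.5250e+01] F [-7.11  1.39 17.66] w 0.0332
shift [-0.      0.0006 -0.0002] turn [-0.21 -0.14  0.25]
t 19.35 pos [0.5731 0.0511 0.0634] rot [-1.7979e+02 -1.4000e-01 -7.5250e+01] F [-8.01  1.83 17.43] w 0.0326
shift [-0.      0.0006 -0.0002] turn [-0.21 -0.14  0.25]
```

View pics/f0c.png

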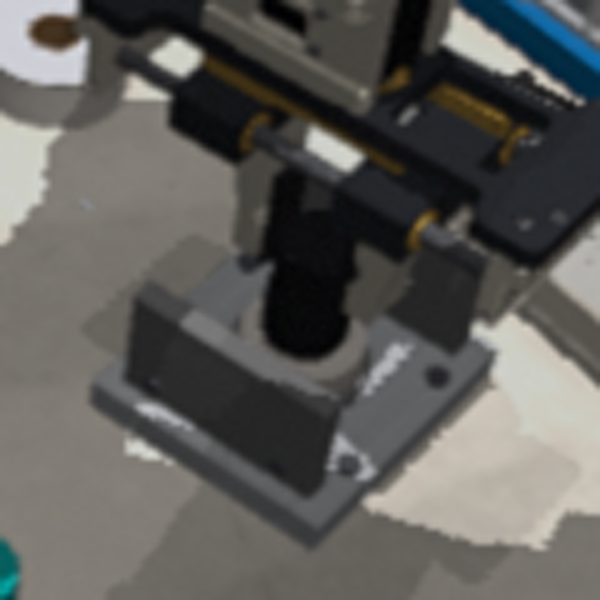

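View pics/f1.png

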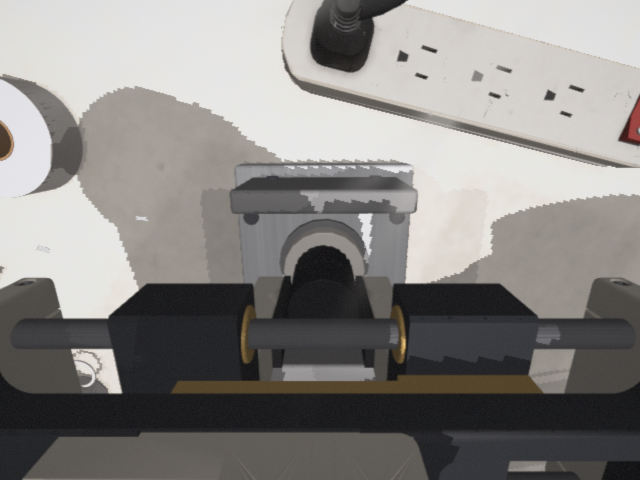

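View pics/f0.png

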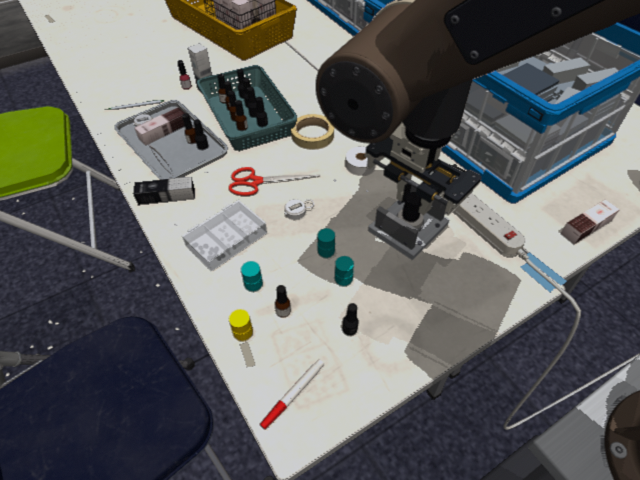

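The scene view shows the cap sitting on the shoulder at (411,212), the carton flat at (590,222), and bottles and counter in place. In the wrist view the cap (cols 297–349) is concentric with the shoulder (282–366). The push is steady at about 17 N, so I hand the job in.

```bash
python3 - <<'E'
from station import arm
print(arm.job_done()); s=arm.get_state(); print(s["t"],s["force"],s["eef_pos"],s["width"])
E
```

```text
the job is handed in; nothing more can be done
None
the job is handed in; nothing more can be done
```

The carton is off the jig and the black cap is snapped home on the jar. I handed the job in at about 19.4 s of the 64 s, with the fingers still gripping and pushing the cap down.

**Carton:** It lies flat and released on the near right of the table, centred near (0.376, -0.25). That is slightly nearer the robot than the suggested strip, to keep the gripper clear of the crate. The last scene picture shows it lying still there.

**Cap:**
- **Click:** The force rose to 9.5 N, then dropped to about zero.
- **Seating:** The rim then landed hard on the shoulder, with the TCP stopping at 0.0634 m where 0.0636 m was expected. The last pictures show the cap on the shoulder and concentric with it.
- **Push at hand-in:** It was steady at 16–18 N, after a brief 28 N while seating. A side load of about 7 N remained, which I did not fully relieve.

**What went wrong or disagreed:**
- **First cap grip:** It slid off, because the fingertips appeared to stand at about the TCP plane, not 22 mm ahead as stated. One finger rested on the cap with about 10 N. The cap stayed upright in place, and gripping 18 mm deeper worked.
- **Seat position:** The cameras differed by 2–3 mm on where the jar is. I mostly followed the wrist camera, and the cap went over the neck with no measurable force before the beads.

The pictures show no movement of the bottles or the tally counter. The final state could not be read back after handing in.

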